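# Winter kit away: scrapers registered in the cubby, wiper arms on the saddles

### The job

Put the winter kit away: slide the low acrylic door fully open, then push the grey scraper fully home into the cubby's left back corner and the orange one into its right back corner, so that each sits flat and square against both its stops, and slide the door fully shut again. Lay every wiper arm level in a saddle of the green rack, one per saddle, rubber edge down and roughly centred, and leave the jug, mug and funnel where they are.

Things in the scene. Friction and masses are not known exactly. Their poses are not given: they have to be found in the camera images.
- cubby: fixed open cubby, no roof or floor: three stops 26 high, 8 thick; front (-x, to the robot) open. Origin on the shelf midway between the side stops; x to the back, y to the left seen from the robot. Inner faces: plywood back stop x = +45 mm, grey left stop y = +125, orange right stop y = -125, shut door x = -43; side stops span x -45 to +53
- door (a joint): clear acrylic door, 250 wide, 6 thick, 36 high, upright across the cubby's open front, sliding along the cubby's y: 0 = shut, 0.25 m = fully open (moved to +y); hard stop at both ends. Needs about 2 N, stays where left. Starts 0 to 70 mm open
- door_tab (a point): point on the blue tab that stands on the door's top edge near its right end: 24 long (cubby y), 12 thick (x), rising from 36 to 68 mm above the shelf, this point at 56; moves with the door, at x -46, y (-105 + door travel) mm in the cubby's frame
- grey_scraper: grey plastic ice scraper: flat slab 80 (own x) by 110 (y) by 14 high; on top a centred upright grip rib 60 long (x), 14 thick (y), from 14 to 34 mm high; about 120 g; origin at the centre of its underside, z up. Goes in the cubby's left back corner, rib front to back, either end forward; home = origin at x +5, y +70 mm in the cubby's frame
- orange_scraper: orange plastic ice scraper: flat slab 80 (own x) by 110 (y) by 14 high; on top a centred upright grip rib 60 long (x), 14 thick (y), from 14 to 34 mm high; about 120 g; origin at the centre of its underside, z up. Goes in the cubby's right back corner, rib front to back, either end forward; home = origin at x +5, y -70 mm in the cubby's frame
- rack: fixed green rack: base 130 (own x) by 180 (y) by 6; two combs 12 thick at x = +-45 mm, each with three flat-bottomed saddles at y = -48, 0, +48, 22 wide, rounded mouths, bottoms 40 mm above the shelf, teeth 63 high. Arms lie along its x (either way) across both combs, origin then 40 mm up, near x = 0. Origin centre of underside
- wiper_1: black wiper arm, rubber edge underneath: bar 200 long (own x), 16 wide (y), 14 high, with a knuckle 24 wide, 30 long, 14 high at its +x end; 120 g; lies rubber edge down; origin mid-underside, z up. Two or three arms are present; an absent one reads None
- wiper_2: black wiper arm, rubber edge underneath: bar 200 long (own x), 16 wide (y), 14 high, with a knuckle 24 wide, 30 long, 14 high at its +x end; 120 g; lies rubber edge down; origin mid-underside, z up. Two or three arms are present; an absent one reads None
- wiper_3: black wiper arm, rubber edge underneath: bar 200 long (own x), 16 wide (y), 14 high, with a knuckle 24 wide, 30 long, 14 high at its +x end; 120 g; lies rubber edge down; origin mid-underside, z up. Two or three arms are present; an absent one reads None
- jug: closed blue washer jug, 100 by 150 by about 205 high, 1.8 kg; bystander; origin at the centre of its underside
- mug: white ceramic mug, 80 across, 90 high; bystander; origin at the centre of its underside
- funnel: aluminium funnel standing mouth down, 110 across, 120 high; bystander; origin at the centre of its underside
There are look-alikes about, which are no part of the job. What is shaped like the wiper_2 but pink or red is not meant.

How it is judged:
On the way, in this order (a step that is already met when the one before it is completed fails the run):
1. the door is slid fully open (over 235 mm) (value of joint door above 0.235 m), for 0.2 s.
2. both scrapers are home in their corners (within 4 mm of both stops, square within 2 degrees, flat on the shelf) (x of grey_scraper in the frame of cubby between 0.001 and 0.009 m and y of grey_scraper in the frame of cubby between 0.066 and 0.074 m and z of grey_scraper in the frame of cubby between -0.003 and 0.004 m and angle between the x axis of each of grey_scraper, orange_scraper and the x axis of cubby, either way round below 0.035 rad and x of orange_scraper in the frame of cubby between 0.001 and 0.009 m and y of orange_scraper in the frame of cubby between -0.074 and -0.066 m and z of orange_scraper in the frame of cubby between -0.003 and 0.004 m), for 0.2 s.
At the end, for the whole second after the job is handed in: scrapers home in their corners within 4 mm of both stops and square within 2 degrees; every wiper arm present in a saddle, rubber edge down, level within 3 degrees, within 25 mm of centred; door shut within 10 mm; all released and at rest (all of step 2 and z of wiper_1 in the frame of rack between 0.036 and 0.044 m and x of wiper_1 in the frame of rack between -0.025 and 0.025 m and y of wiper_1 in the frame of rack between -0.056 and 0.056 m and angle between the x axis of each of wiper_1, wiper_2, wiper_3 and the x axis of rack, either way round below 0.1 rad and angle between wiper_1's own x axis and vertical between 1.52 and 1.62 rad and angle between each of wiper_1, wiper_2, wiper_3's own z axis and vertical below 0.12 rad and linear speed of each of wiper_1, wiper_2, wiper_3, grey_scraper, orange_scraper below 0.02 m/s and z of wiper_2 in the frame of rack between 0.036 and 0.044 m and x of wiper_2 in the frame of rack between -0.025 and 0.025 m and y of wiper_2 in the frame of rack between -0.056 and 0.056 m and angle between wiper_2's own x axis and vertical between 1.52 and 1.62 rad and z of wiper_3 in the frame of rack between 0.036 and 0.044 m and x of wiper_3 in the frame of rack between -0.025 and 0.025 m and y of wiper_3 in the frame of rack between -0.056 and 0.056 m and angle between wiper_3's own x axis and vertical between 1.52 and 1.62 rad and value of joint door below 0.01 m); the robot touches nothing.
It fails at once if the jug is shifted more than 30 mm or tipped (distance of jug from where it was at the start of the episode above 0.03 m or angle between jug's own z axis and vertical above 0.4 rad).
It fails at once if the mug is shifted more than 30 mm or tipped (distance of mug from where it was at the start of the episode above 0.03 m or angle between mug's own z axis and vertical above 0.4 rad).
It fails at once if the funnel is shifted more than 30 mm or tipped (distance of funnel from where it was at the start of the episode above 0.03 m or angle between funnel's own z axis and vertical above 0.4 rad).
Of wiper_1, wiper_2, wiper_3 only 2 to 3 are there at a start; the rules pass over those that are not, and their reading is None.
At some moment in a run one of grey_scraper, orange_scraper, wiper_1, wiper_2, wiper_3 may be knocked a few centimetres aside while the robot is not near it.
Once in a run the grip may slacken for a moment while it holds something.
It also fails if it takes over 208 s, if anything falls off the work surface, if the arm or the gripper's body presses on something with over 40 N, if the wrist force passes 120 N, or if a joint passes its speed limit or range.

### The arm

A 7-joint arm with a two-finger parallel gripper is mounted at the origin on the work surface. World frame = base frame: x ahead of the robot, y to its left, z up, the work surface at z = 0. Lengths are in m, angles in rad, forces in N, time in s.
With the tool pointing down it reaches from about 0.425 to 0.825 m from the base axis. Payload 3.6 kg.
Tool frame: the origin (TCP) lies on the centre line of the jaws, within the pads' length; the fingertips stand manip.tcp_to_tips ahead of it and the grasp point (between the pads) lies 8 mm behind it (manip.tcp_to_tips is the distance from the TCP to the fingertips, in m); z points along the fingers, y is the line along which they close (so a half turn about z gives the same grasp; the last joint's range is limited). The gripper opens to 93 mm and grips with 3 to 60 N. Pads are 15 mm wide; open, the fingers measure 128 mm over their backs; the gripper's body (75 mm by 188 mm) begins 65 mm behind the grasp point.
Start: joints at [-1.234, 0.615, -0.013, 1.423, 0.008, 1.103, -0.04], TCP at [0.231, 0.608, 0.23] pointing down, gripper open.
Joint ranges: [-3.12, 3.12], [-0.3, 2.06], [-1.34, 1.32], [0.26, 2.42], [-1.36, 4.5], [0.01, 1.98], [-2.84, 2.84]. Speed limits (rad/s): [2.79, 2.79, 3.14, 3.14, 3.14, 3.14, 3.14].

### API

Orientations are given as [roll, pitch, yaw] about the fixed x, y, z axes, in that order (R = Rz(yaw) Ry(pitch) Rx(roll)).
In Python, from cell import manip, cams gives the robot as it stands. The module is installed in compiled form; this text tells all that it offers.
- The arm moves only by the tool play_rows, never from a script. Its argument "motion" is a list of rows, each a list of 6 numbers: the shift along the tool's x, y, z each as a share of 0.5 m, from -1 to 1, then the turn, a rotation vector about the tool's x, y, z each as a share of 180 degrees, from -1 to 1. In form: [[x, y, z, wx, wy, wz], ...]. A call has 1 to 5 rows; each row is the pose to reach, as a shift and turn from the pose commanded when the call began, along the tool's axes at that moment, turning the shorter way round; what a row does not reach only later rows make up. A row lasts 1/10 s, in which the tool goes at most 50 mm and 8.59 degrees, less where a joint would pass 70% of its speed; a pose out of reach is approached as far as the arm can. A call with a number of a shift or a turn outside -1 to 1 is refused whole. A call with a gripper value outside its range is refused whole. "hand" is the opening, from -1 (shut) to 1 (fully open), set as the call begins (left out, the last holds). The fingers move at their own pace and stop on an object; "newtons" is the grip in N (left out, the last holds). Time passes only in rows, so rows that repeat a pose let the fingers close. It gives the time, the measured TCP pose, the force, the opening and the grip force at its end, in the units of the state.
- manip.get_state(): the state, without advancing time (a new reading comes with each control period).
- cams.get_image(name): name is "side" or "top"; returns (picture, depth): 480x640x3 uint8, red, green, blue; 480x640 float32, m along the optical axis (not along the pixel's ray), 0 where there is no reading.
- cams.camera_params(name): a dict with "mtx" (3x3 intrinsics, pixels), "dist_coeffs" ([k1, k2, p1, p2, k3] as OpenCV has them; the pictures are not rectified), "R" (3x3) and "t" (3): a world point X has camera coordinates R X + t. Camera axes: x right, y down, z forward; pixel columns grow to the right and rows downward; lengths in m; the calibration is good to about 2 mm. A picture is of the moment at which its call begins. camera_params takes no time and is no camera call.
- manip.hand_in(): hands the job in; it is judged then, once.
The state is a dict: "clock": time; "joints": joint angles; "dq": joint speeds; "effort": joint torques, N m; "ee_pos": TCP position; "eef_rot": TCP orientation; "wrist_force": force on the tool from outside, world axes, zero at the start; "ft_torque": the same for the moment, N m; "grip_width": finger opening in m; "grasp_force": force on a finger pad.
Only numpy, scipy, OpenCV 4.12 (cv2) and the standard library are available. Lean on these libraries where they do the work, as an engineer would, in place of code of your own. Each camera call takes 0.05 s, during which the arm holds its last target. There are 200 camera calls.

## Working session

There is one attempt and no reset: what is moved stays moved. The work goes in short steps, Python scripts to look and compute and a tool call to move; the robot and the scene stay as the last step left them, time stands still between calls to the robot, and variables do not carry over. Pictures are saved under pics/ and viewed, at most 14 in all, crops included, and the job is handed in when it is done.

Besides the shell and the picture viewer there is one more tool, called after ">>>" by a JSON object that holds its "op" and its "data". play_rows: Moves the arm, as the interface text tells. Shift numbers are shares of 0.5 m and turn numbers shares of 180 degrees, none past 1 either way. Its arguments: {"type":"object","properties":{"motion":{"type":"array"},"hand":{"type":"number"},"newtons":{"type":"number"}},"required":["motion"]}

```bash
mkdir -p pics; cat > h.py <<'E'
import numpy as np, cv2
from cell import manip, cams
from scipy.spatial.transform import Rotation as Ro
def shot(n, name=None):
    im,d=cams.get_image(n)
    if name: cv2.imwrite('pics/%s.png'%name, im[:,:,::-1])
    return im,d
def par(n):
    p=cams.camera_params(n); return [np.array(p[k],float) for k in('mtx','dist_coeffs','R','t')]
def plane(n,uv,z):
    K,D,R,t=par(n); uv=np.array(uv,float).reshape(-1,1,2)
    r=cv2.undistortPoints(uv,K,D).reshape(-1,2); r=np.c_[r,np.ones(len(r))]@R
    c=-R.T@t; s=(z-c[2])/r[:,2]; return c+r*s[:,None]
def cloud(n,d):
    K,D,R,t=par(n); v,u=np.mgrid[0:480,0:640]
    r=cv2.undistortPoints(np.stack([u,v],-1).reshape(-1,1,2).astype(float),K,D).reshape(-1,2)
    X=(np.c_[r,np.ones(len(r))]*d.reshape(-1,1)-t)@R
    X[d.reshape(-1)==0]=np.nan
    return X.reshape(480,640,3)
def proj(n,X):
    K,D,R,t=par(n); return cv2.projectPoints(np.array(X,float).reshape(-1,1,3),cv2.Rodrigues(R)[0],t,K,D)[0].reshape(-1,2)
E
python3 - <<'E'
from h import *
for n in('top','side'):
    shot(n,n+'0'); K,D,R,t=par(n); print(n,-R.T@t,R[2],K[0,0])
s=manip.get_state(); print(s); print(manip.tcp_to_tips)
E
```

```text
top [ 0.29456571 -0.004371    1.46084362] [ 0.18519877  0.00868291 -0.98266272] 530.6689824385326
side [-0.22690424 -0.86831111  0.77659414] [ 0.5737745   0.63433257 -0.5180782 ] 471.7559953866838
{'clock': 0.1, 'joints': array([-1.234517  ,  0.61584228, -0.01259392,  1.42469617,  0.00811388,
        1.10339834, -0.04042788]), 'dq': array([ 0.00055726, -0.00162843,  0.0013284 , -0.00413559, -0.00149879,
       -0.00031933,  0.00069711]), 'effort': array([ 1.31180626e-03, -4.60043371e+01,  2.09973813e-01, -1.66244709e+01,
       -6.12392323e-02,  1.69495615e-02,  9.97230245e-05]), 'ee_pos': array([0.23043417, 0.60706719, 0.22859829]), 'eef_rot': array([-3.13929962e+00,  5.32181634e-05,  2.77883848e+00]), 'wrist_force': array([-0.06272906, -1.16875396, -0.42346327]), 'ft_torque': array([-0.0021309 , -0.00612993, -0.01779055]), 'grasp_force': 0.0, 'grip_width': 0.09316605214826496}
0.011
```

View pics/top0.png

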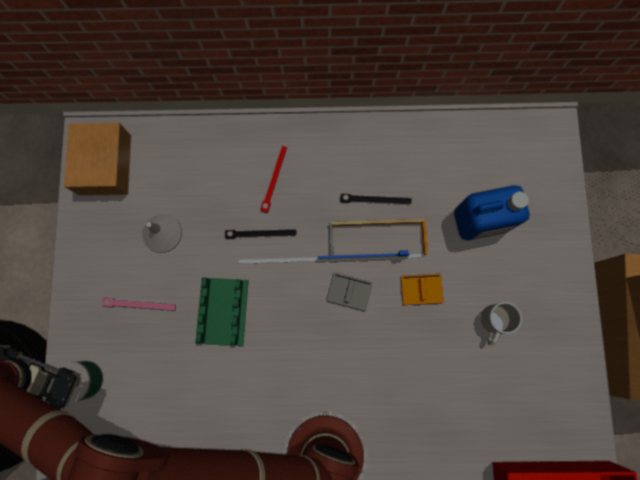

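View pics/side0.png

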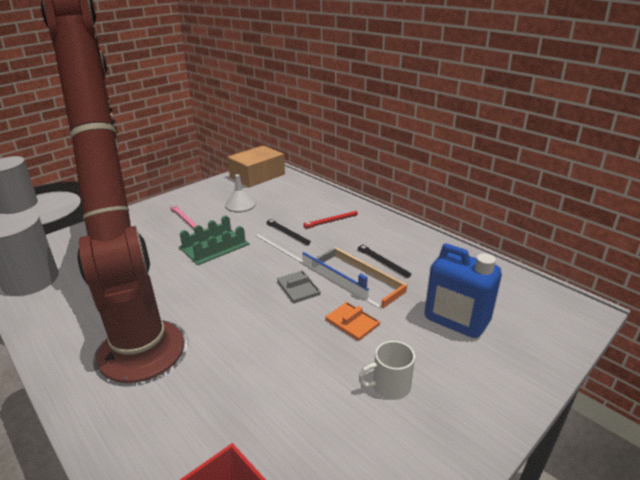

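The top view shows black arms at (260,233) and (375,199). The red one at (273,180) and the pink one at (140,305) are look-alikes, since the real arms are black. The grey scraper is at (349,291), the orange one at (422,290), the cubby around (378,240), the blue door tab at (403,254) and the rack at (222,312). The side view agrees. I'll measure these next, with one enlarged crop.

```bash
cat > meas.py <<'E'
from h import *
def rect(mask,z,n='top',minA=60):
    out=[]
    cs,_=cv2.findContours(mask.astype(np.uint8),cv2.RETR_EXTERNAL,cv2.CHAIN_APPROX_NONE)
    for c in cs:
        if cv2.contourArea(c)<minA: continue
        P=plane(n,c.reshape(-1,2),z)[:,:2]*1000
        (cx,cy),(w,h),a=cv2.minAreaRect(P.astype(np.float32))
        if w<h: w,h,a=h,w,a+90
        out.append((c.reshape(-1,2).mean(0).round(),np.round([cx,cy,w,h,(a+90)%180-90],1)))
    return out
def masks(im):
    hsv=cv2.cvtColor(im,cv2.COLOR_RGB2HSV); H,S,V=[hsv[...,i].astype(int) for i in range(3)]
    return dict(black=(V<60),orange=(H>8)&(H<22)&(S>190)&(V>90),green=(H>60)&(H<90)&(S>100),blue=(H>100)&(H<125)&(S>120)),hsv
E
python3 - <<'E'
from meas import *
im,d=shot('top'); m,hsv=masks(im); X=cloud('top',d)
for k,z in(('black',.014),('orange',.014),('green',.006),('blue',.036)):
    mm=m[k].copy(); mm[:110]=0; mm[400:]=0; mm[:,:60]=0; mm[:,580:]=0
    if k=='green': mm[350:]=0
    for r in rect(mm,z): print(k,*r)
for p in((260,233),(375,199),(349,280),(338,300),(422,283),(412,297),(404,254),(238,283),(205,300),(222,312),(380,222),(425,240),(330,240),(350,291),(422,289)):
    print(p,hsv[p[1],p[0]],(X[p[1],p[0]]*1000).round(1))
c=cv2.resize(im[140:360,190:450],None,fx=3,fy=3,interpolation=cv2.INTER_CUBIC)[:600]
c=cv2.resize(im[150:350,190:450],None,fx=3,fy=3,interpolation=cv2.INTER_CUBIC)
cv2.imwrite('pics/crop0.png',c[:,:,::-1])
E
```

```text
black [ 67. 383.] [191.8 672.6  81.8  50.1   4.5]
black [ 90. 379.] [200.6 618.3  99.5  62.4   5.7]
black [510. 317.] [ 347.2 -504.1   68.    41.6    5. ]
black [488. 319.] [ 3.424e+02 -4.405e+02  7.430e+01  3.810e+01  2.000e-01]
black [237. 312.] [370.5 235.3 175.6  24.4  -4. ]
black [204. 312.] [377.  323.3 176.1  23.6  -4.4]
black [260. 233.] [585.3 171.5 195.3  22.7  89.1]
black [481. 223.] [ 595.9 -448.3  182.8  117.8   63.2]
black [373. 199.] [ 681.5 -151.6  196.6   23.7   87.9]
black [111. 172.] [776.5 590.5 232.4 142.7 -36.8]
black [ 62. 129.] [892.6 750.2 152.5  42.9 -12.4]
orange [421. 289.] [ 425.2 -269.4  107.6   76.3  -88.3]
green [222. 312.] [374.2 275.4 175.5 125.8  -4. ]
blue [364. 255.] [ 519.  -111.5  244.4   11.7  -88.5]
blue [493. 211.] [ 636.8 -464.4  206.1  117.9  -74.2]
(260, 233) [ 0 45 17] [589.2 172.    8.6]
(375, 199) [150  24  21] [ 680.  -151.6   14.9]
(349, 280) [25 23 66] [453.1 -73.1  13.3]
(338, 300) [26 24 85] [399.1 -41.8  13.8]
(422, 283) [ 19 255 127] [ 440.6 -269.2   26.5]
(412, 297) [ 19 255 129] [ 404.2 -242.6   14. ]
(404, 254) [108 226  88] [ 513.8 -217.6   69.8]
(238, 283) [ 72 141  67] [443.4 221.4  71.1]
(205, 300) [ 74 173  25] [402.3 313.2  43.9]
(222, 312) [ 72 144  71] [371.9 274.5   5.9]
(380, 222) [ 20 125 112] [ 611.9 -162.4   23.1]
(425, 240) [ 19 255 126] [ 557.9 -282.7   30.2]
(330, 240) [21 22 83] [563.  -23.   25.1]
(350, 291) [23 24 85] [420.7 -73.7  39.7]
(422, 289) [ 18 255 126] [ 423.9 -267.4   32.1]
```

View pics/crop0.png

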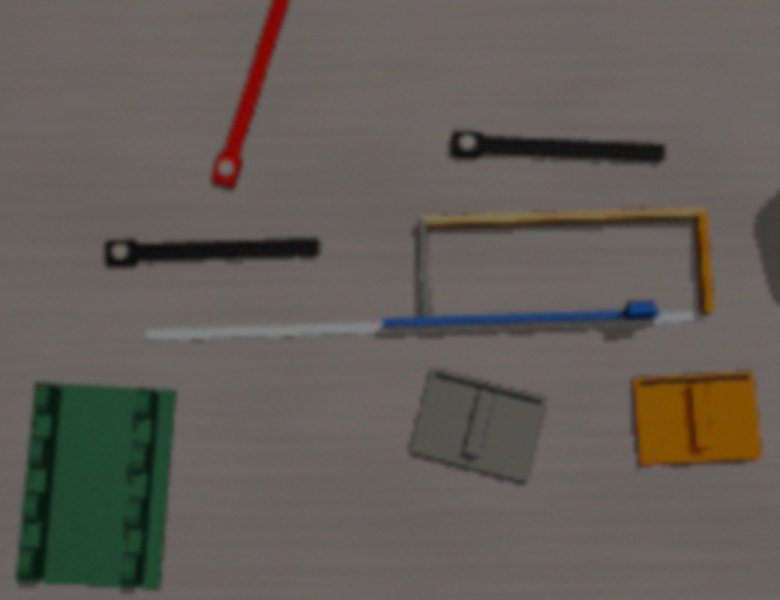

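The crop confirms both black arms, each with its knuckle to the left. The door is blue-edged and partly open, with its tab at crop (640,310). Next I'll fit the cubby frame, scrapers and tab precisely.

```bash
cat > fit.py <<'E'
from meas import *
def fitall(im,d,pr=True):
    m,hsv=masks(im); H,S,V=[hsv[...,i].astype(int) for i in range(3)]
    X=cloud('top',d); o={}
    def box(mask,x0,x1,y0,y1):
        q=np.zeros_like(mask); q[y0:y1,x0:x1]=mask[y0:y1,x0:x1]; return q
    o['back']=rect(box((H>14)&(H<28)&(S>75)&(S<200)&(V>70),325,432,212,232),.026,minA=20)
    o['ostop']=rect(box(m['orange'],415,435,225,262),.026,minA=20)
    o['gstop']=rect(box((np.nan_to_num(X[...,2])>.016),322,340,228,252),.026,minA=20)
    o['orange']=rect(box(m['orange'],380,470,262,330),.014)
    return o,X,hsv
E
python3 - <<'E'
from fit import *
im,d=shot('top'); o,X,hsv=fitall(im,d)
for k in o: print(k,*o[k])
# grey scraper: height above shelf
Z=np.nan_to_num(X[...,2]); q=np.zeros(Z.shape,bool); q[262:325,315:390]=(Z>.007)[262:325,315:390]
print('grey',rect(q,.014)); q2=q&(Z>.024); print('grib',rect(q2,.034,minA=15))
q=np.zeros(Z.shape,bool); q[262:325,390:460]=(Z>.007)[262:325,390:460]
print('or',rect(q,.014)); print('orib',rect(q&(Z>.024),.034,minA=15))
q=np.zeros(Z.shape,bool); q[240:268,300:440]=(Z>.05)[240:268,300:440]; print('tab',rect(q,.068,minA=10))
q=np.zeros(Z.shape,bool); q[270:355,190:255]=(Z>.052)[270:355,190:255]; print('teeth',rect(q,.063,minA=8))
# orange rib front edge etc in side view
ims,ds=shot('side'); m,h=masks(ims)
mm=m['orange'].copy(); mm[:290]=0; mm[:, :300]=0; print('side or',rect(mm,.014,'side'))
mm=(m['black']).copy(); mm[:210]=0; mm[280:]=0; mm[:,:262]=0; mm[:,415:]=0; print('side bl',rect(mm,.007,'side'))
E
```

```text
back (array([382., 222.]), array([ 605.7, -158.9,  259.1,   28.2,   89. ]))
ostop (array([425., 239.]), array([ 561.7, -282.7,   78.3,    5.7,    1.1]))
gstop (array([331., 240.]), array([564.3, -25.7,  64.4,   5.5,  -1. ]))
orange (array([421., 289.]), array([ 425.2, -269.4,  107.4,   76.3,  -88.1]))
grey [(array([349., 292.]), array([421.6, -70.5, 116.7,  83.1,  73.8]))]
grib [(array([349., 291.]), array([422.2, -72. ,  59.4,  13.7, -15.4]))]
or [(array([422., 289.]), array([ 425.7, -270.1,  112.1,   81.5,   89.6]))]
orib [(array([423., 288.]), array([ 426.4, -268.9,   59.3,   16. ,    1. ]))]
tab [(array([403., 253.]), array([ 518.2, -214.2,   24.1,   13.4,   89.1]))]
teeth [(array([232., 339.]), array([300.1, 235.7,  23.6,  12.5,  -7.4])), (array([198., 336.]), array([306.7, 323.3,  23.3,  13. ,   1.6])), (array([234., 321.]), array([346.4, 230.5,  23.5,  13.1,   0.9])), (array([200., 318.]), array([353.1, 321. ,  24. ,  14. ,  -5.7])), (array([236., 302.]), array([393.1, 228.6,  23.7,  13.1,   0.8])), (array([202., 300.]), array([399.6, 318.1,  24. ,  13.2,   1.5])), (array([237., 284.]), array([443. , 224. ,  24.1,  13.2,   0.9])), (array([204., 282.]), array([447. , 314.1,  24.2,  13.2,   1.5]))]
side or []
side bl [(array([384., 261.]), array([ 680.7, -153. ,  198.3,   25.9,   88.1])), (array([288., 232.]), array([585.4, 169.7, 194.2,  22.3, -89.4]))]
```

```bash
python3 - <<'E'
from fit import *
im,d=shot('top'); o,X,hsv=fitall(im,d); H,S,V=[hsv[...,i].astype(int) for i in range(3)]
Z=np.nan_to_num(X[...,2])
# back stop: per column, upper & lower edges by depth and colour
m=(H>12)&(H<28)&(S>75)&(V>60); pts=[]
for u in range(340,418):
    v=np.where(m[214:232,u])[0]+214
    if len(v): pts.append((u,v.min(),v.max()))
pts=np.array(pts); print(pts[::12].tolist())
for j in (1,2):
    P=plane('top',pts[:,[0,j]],.026)*1000; c=np.polyfit(P[:,1],P[:,0],1); r=P[:,0]-np.polyval(c,P[:,1]); print('edge',j,np.degrees(np.arctan(c[0])),np.polyval(c,-154),r.std())
# rail/door blue ridge
m=(H>100)&(H<125)&(S>120); P=[]
for u in range(320,395):
    v=np.where(m[248:264,u])[0]+248
    if len(v): P.append((u,v.min(),v.max()))
P=np.array(P); print(P[::12].tolist())
for j in(1,2):
    Q=plane('top',P[:,[0,j]],.036)*1000; c=np.polyfit(Q[:,1],Q[:,0],1); print('door',j,np.degrees(np.arctan(c[0])),np.polyval(c,-154))
m=(V>125)&(S<40); R=[]
for u in range(242,314):
    v=np.where(m[250:270,u])[0]+250
    if len(v): R.append((u,v.mean()))
R=np.array(R)
if len(R)>5:
    Q=plane('top',R,.002)*1000; c=np.polyfit(Q[:,1],Q[:,0],1); print('rail',len(R),np.degrees(np.arctan(c[0])),np.polyval(c,-154))
b=np.where((H>100)&(H<125)&(S>120)&(np.arange(640)[None]<395)&(np.arange(480)[:,None]>245)&(np.arange(480)[:,None]<268)); i=b[1].argmin(); print('door left end',plane('top',[(b[1][i],b[0][i])],.036)*1000)
# stops: edges at row
for r in (232,238,244,250):
    a=[u for u in range(415,436) if H[r,u]<22 and H[r,u]>8 and S[r,u]>190]
    if a: print(r,(plane('top',[(a[0],r),(a[-1],r)],.026)*1000)[:,:2].round(1).tolist())
E
```

```text
[[340, 222, 224], [352, 222, 224], [364, 221, 224], [376, 220, 223], [388, 220, 223], [400, 220, 222], [412, 219, 222]]
edge 1 -1.2522728318424838 615.8920583893175 0.8846024871883584
edge 2 -0.961041278601908 608.0810495243675 0.7729863699961
[[320, 256, 258], [332, 256, 257], [344, 255, 257], [356, 255, 256], [368, 255, 256], [380, 254, 256], [392, 254, 255]]
door 1 -0.9527273569447374 519.385775246943
door 2 -1.0608912706782687 515.7284856754158
rail 72 -0.9810751148073255 518.7874864006545
door left end [[514.55336325  10.58993694  36.        ]]
232 [[581.1, -279.1], [581.0, -284.6]]
238 [[564.3, -278.3], [564.2, -283.8]]
244 [[547.5, -280.2], [547.5, -285.6]]
250 [[530.9, -279.3], [530.8, -284.8]]
```

```bash
cat > plan.py <<'E'
from h import *
import sys
A=np.radians(1.0); CO=np.array([563.2,-154.3])
B=np.radians(-4.2); RO=np.array([373.6,274.4])
def cub(x,y): return CO+np.array([x*np.cos(A)-y*np.sin(A), x*np.sin(A)+y*np.cos(A)])
def saddle(k): return RO+48*k*np.array([np.cos(B),np.sin(B)])
def tolocal(p): d=np.array(p[:2])*1000-CO; return np.array([d[0]*np.cos(A)+d[1]*np.sin(A),-d[0]*np.sin(A)+d[1]*np.cos(A)])
def Rt(yaw): return Ro.from_euler('xyz',[180,0,yaw],degrees=True)
def plan(wps,start=None):
    """wps: (xy mm, z mm, yaw deg[, mm/row]); prints rows of each call"""
    if start is None:
        s=manip.get_state(); p=np.array(s['ee_pos'])*1000; R=Ro.from_euler('xyz',s['eef_rot'])
        print('t',round(s['clock'],1),'at',p.round(1),np.degrees(s['eef_rot']).round(1),'F',np.round(s['wrist_force'],1),'w',round(s['grip_width']*1000,1))
    else: p,R=np.array(start[:3],float),Rt(start[3])
    for w in wps:
        q=np.array([w[0][0],w[0][1],w[1]],float); Q=Rt(w[2]); sp=w[3] if len(w)>3 else 45
        ang=(R.inv()*Q).magnitude()
        n=max(1,int(np.ceil(max(np.linalg.norm(q-p)/sp,np.degrees(ang)/8.5))))
        k=int(np.ceil(n/5)); D=(R.inv()*Q).as_rotvec()
        print('->',q.round(0),w[2],'rows',n,'calls',k)
        for i in range(k):
            Ri=R*Ro.from_rotvec(D*i/k); sh=Ri.inv().apply((q-p)/k)/500
            print('   ',np.r_[sh,D/k/np.pi].round(3).tolist(),'x',int(np.ceil(n/k)))
        p,R=q,Q
E
python3 - <<'E'
from plan import *
plan([((500,300),200,91),(cub(-46,-110),140,91),(cub(-46,-110),55,91,25),(cub(-46,118),55,91,25)])
E
```

```text
t 0.3 at [230.6 607.5 229.2] [-179.9    0.   159.2] F [ 0.2 -0.  -0.4] w 92.9
-> [500. 300. 200.] 91 rows 10 calls 2
    [-0.361, -0.192, 0.029, -0.0, 0.0, 0.189] x 5
    [-0.406, 0.044, 0.029, -0.0, 0.0, 0.189] x 5
-> [ 519. -265.  140.] 91 rows 13 calls 3
    [-0.377, 0.006, 0.04, 0.0, 0.0, 0.0] x 5
    [-0.377, 0.006, 0.04, 0.0, 0.0, 0.0] x 5
    [-0.377, 0.006, 0.04, 0.0, 0.0, 0.0] x 5
-> [ 519. -265.   55.] 91 rows 4 calls 1
    [-0.0, -0.0, 0.17, 0.0, 0.0, 0.0] x 4
-> [515. -37.  55.] 91 rows 10 calls 2
    [0.228, 0.0, 0.0, 0.0, 0.0, 0.0] x 5
    [0.228, 0.0, 0.0, 0.0, 0.0, 0.0] x 5
```

>>> {"op": "play_rows", "data": {"motion": [[-0.361,-0.192,0.029,0,0,0.189],[-0.361,-0.192,0.029,0,0,0.189],[-0.361,-0.192,0.029,0,0,0.189],[-0.361,-0.192,0.029,0,0,0.189],[-0.361,-0.192,0.029,0,0,0.189]], "hand": -1}}

```text
clock: 0.8
ee_pos: [0.372, 0.4463, 0.2152]
eef_rot: [3.141, 0.007, 2.17]
wrist_force: [-0.3, -0.4, 0.6]
grip_width: 0.0579
grasp_force: 0.0
```

>>> {"op": "play_rows", "data": {"motion": [[-0.406,0.044,0.029,0,0,0.189],[-0.406,0.044,0.029,0,0,0.189],[-0.406,0.044,0.029,0,0,0.189],[-0.406,0.044,0.029,0,0,0.189],[-0.406,0.044,0.029,0,0,0.189]]}}

```text
clock: 1.3
ee_pos: [0.5054, 0.2927, 0.2008]
eef_rot: [3.138, 0.006, 1.578]
wrist_force: [-0.8, -0.0, -0.0]
grip_width: 0.0177
grasp_force: 0.0
```

```bash
python3 - <<'E'
from plan import *
plan([(cub(-46,-110),140,91),(cub(-46,-110),55,91,25),(cub(-46,118),55,91,25)])
E
```

```text
t 1.3 at [505.4 292.7 200.8] [179.8   0.3  90.4] F [-0.8 -0.  -0. ] w 17.7
-> [ 519. -265.  140.] 91 rows 13 calls 3
    [-0.372, 0.006, 0.043, 0.0, 0.001, -0.001] x 5
    [-0.372, 0.005, 0.042, 0.0, 0.001, -0.001] x 5
    [-0.372, 0.004, 0.041, 0.0, 0.001, -0.001] x 5
-> [ 519. -265.   55.] 91 rows 4 calls 1
    [-0.0, -0.0, 0.17, 0.0, 0.0, 0.0] x 4
-> [515. -37.  55.] 91 rows 10 calls 2
    [0.228, 0.0, 0.0, 0.0, 0.0, 0.0] x 5
    [0.228, 0.0, 0.0, 0.0, 0.0, 0.0] x 5
```

>>> {"op": "play_rows", "data": {"motion": [[-0.377,0.006,0.04,0,0,0],[-0.377,0.006,0.04,0,0,0],[-0.377,0.006,0.04,0,0,0],[-0.377,0.006,0.04,0,0,0],[-0.377,0.006,0.04,0,0,0]]}}

```text
clock: 1.8
ee_pos: [0.5071, 0.1052, 0.1807]
eef_rot: [-3.141, 0.004, 1.582]
wrist_force: [0.3, 0.0, 0.2]
grip_width: 0.0006
grasp_force: 0.0
```

>>> {"op": "play_rows", "data": {"motion": [[-0.377,0.006,0.04,0,0,0],[-0.377,0.006,0.04,0,0,0],[-0.377,0.006,0.04,0,0,0],[-0.377,0.006,0.04,0,0,0],[-0.377,0.006,0.04,0,0,0]]}}

```text
clock: 2.3
ee_pos: [0.5138, -0.0826, 0.1607]
eef_rot: [3.141, 0.004, 1.582]
wrist_force: [-1.3, 1.2, -0.2]
grip_width: 0.0007
grasp_force: 0.0
```

>>> {"op": "play_rows", "data": {"motion": [[-0.377,0.006,0.04,0,0,0],[-0.377,0.006,0.04,0,0,0],[-0.377,0.006,0.04,0,0,0],[-0.377,0.006,0.04,0,0,0],[-0.377,0.006,0.04,0,0,0]]}}

```text
clock: 2.8
ee_pos: [0.5201, -0.2707, 0.1405]
eef_rot: [-3.141, 0.005, 1.584]
wrist_force: [-0.6, 0.7, 0.6]
grip_width: 0.0004
grasp_force: 0.0
```

>>> {"op": "play_rows", "data": {"motion": [[0,0,0,0,0,0],[0,0,0,0,0,0]]}}

```text
clock: 3.0
ee_pos: [0.5221, -0.2614, 0.1405]
eef_rot: [3.141, -0.002, 1.596]
wrist_force: [0.1, 0.2, -0.1]
grip_width: 0.0007
grasp_force: 0.0
```

```bash
python3 - <<'E'
from plan import *
plan([(cub(-46,-110),55,91,25),(cub(-46,118),55,91,25)])
im,d=shot('top','top1')
E
```

```text
t 3.0 at [ 522.1 -261.4  140.5] [ 1.80e+02 -1.00e-01  9.14e+01] F [ 0.1  0.2 -0.1] w 0.7
-> [ 519. -265.   55.] 91 rows 4 calls 1
    [-0.008, -0.006, 0.171, 0.0, -0.001, 0.002] x 4
-> [515. -37.  55.] 91 rows 10 calls 2
    [0.228, 0.0, 0.0, 0.0, 0.0, 0.0] x 5
    [0.228, 0.0, 0.0, 0.0, 0.0, 0.0] x 5
```

View pics/top1.png

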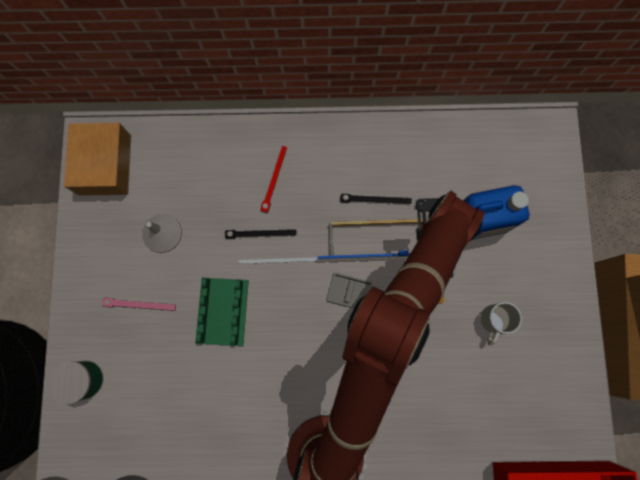

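The arm has cleared the left side, and no third black arm shows, so two are present. Next: descend and push the door.

>>> {"op": "play_rows", "data": {"motion": [[-0.008,-0.006,0.05,0,0,0],[-0.008,-0.006,0.1,0,0,0],[-0.008,-0.006,0.15,0,0,0],[-0.008,-0.006,0.171,0,0,0],[-0.008,-0.006,0.171,0,0,0]]}}

```text
clock: 3.55
ee_pos: [0.5177, -0.2665, 0.054]
eef_rot: [-3.139, -0.002, 1.594]
wrist_force: [0.9, 0.2, -0.1]
grip_width: 0.0002
grasp_force: 0.0
```

>>> {"op": "play_rows", "data": {"motion": [[0.02,0,0,0,0,0],[0.04,0,0,0,0,0],[0.06,0,0,0,0,0],[0.08,0,0,0,0,0],[0.1,0,0,0,0,0]]}}

```text
clock: 4.05
ee_pos: [0.5179, -0.2187, 0.0562]
eef_rot: [3.139, 0.002, 1.591]
wrist_force: [0.3, -2.5, 1.3]
grip_width: 0.0001
grasp_force: 1.1
```

```bash
python3 - <<'E'
from plan import *
plan([(cub(-46,118),55,91,25)]); print(tolocal(manip.get_state()['ee_pos']))
E
```

```text
t 4.0 at [ 517.9 -218.7   56.2] [1.799e+02 1.000e-01 9.120e+01] F [ 0.3 -2.5  1.3] w 0.1
-> [515. -37.  55.] 91 rows 8 calls 2
    [0.182, 0.001, 0.001, 0.0, 0.0, 0.0] x 4
    [0.182, 0.001, 0.001, 0.0, 0.0, 0.0] x 4
[-46.4538336  -63.62351967]
```

>>> {"op": "play_rows", "data": {"motion": [[0.036,0,0,0,0,0],[0.072,0,0,0,0,0],[0.108,0,0,0,0,0],[0.144,0,0,0,0,0],[0.18,0,0,0,0,0]]}}

```text
clock: 4.55
ee_pos: [0.5162, -0.1286, 0.0559]
eef_rot: [3.139, 0.002, 1.591]
wrist_force: [1.5, -2.5, 1.5]
grip_width: 0.0005
grasp_force: 1.3
```

>>> {"op": "play_rows", "data": {"motion": [[0.036,0,0,0,0,0],[0.072,0,0,0,0,0],[0.108,0,0,0,0,0],[0.144,0,0,0,0,0],[0.164,0,0,0,0,0]]}}

```text
clock: 5.05
ee_pos: [0.5142, -0.0449, 0.0556]
eef_rot: [3.14, -0.0, 1.593]
wrist_force: [0.7, -0.8, 0.2]
grip_width: -0.0
grasp_force: 1.0
```

>>> {"op": "play_rows", "data": {"motion": [[0.01,0,0,0,0,0],[0.02,0,0,0,0,0],[0.02,0,0,0,0,0]]}}

```text
clock: 5.35
ee_pos: [0.5126, -0.036, 0.055]
eef_rot: [-3.14, -0.001, 1.592]
wrist_force: [-0.0, -0.5, 0.1]
grip_width: 0.0006
grasp_force: 0.0
```

```bash
python3 - <<'E'
from plan import *
plan([]); print(tolocal(manip.get_state()['ee_pos']))
E
```

```text
t 5.3 at [512.6 -36.   55. ] [-179.9   -0.    91.2] F [-0.  -0.5  0.1] w 0.6
[-48.4843948  119.14920148]
```

>>> {"op": "play_rows", "data": {"motion": [[0.004,0.004,0,0,0,0],[0.008,0.004,0,0,0,0],[0.012,0.004,0,0,0,0],[0.014,0.004,0,0,0,0],[0.014,0.004,0,0,0,0]]}}

```text
clock: 5.85
ee_pos: [0.514, -0.033, 0.0548]
eef_rot: [-3.14, 0.004, 1.588]
wrist_force: [-2.2, -5.7, -0.7]
grip_width: 0.0006
grasp_force: 3.1
```

```bash
python3 - <<'E'
from plan import *
plan([]); print(tolocal(manip.get_state()['ee_pos']))
E
```

```text
t 5.8 at [514.  -33.   54.8] [-179.9    0.2   91. ] F [-2.2 -5.7 -0.7] w 0.6
[-47.12071569 122.17992154]
```

```bash
python3 - <<'E'
from plan import *
s=(514,-31,55,91)
c=cub(-47,100)
plan([(c,55,91),(c,160,91),((426,-269.5),130,1),((426,-269.5),28,1,25)],s)
E
```

```text
-> [514. -55.  55.] 91 rows 1 calls 1
    [-0.048, 0.0, 0.0, 0.0, 0.0, 0.0] x 1
-> [514. -55. 160.] 91 rows 3 calls 1
    [0.0, 0.0, -0.21, 0.0, 0.0, 0.0] x 3
-> [ 426. -270.  130.] 1 rows 11 calls 3
    [-0.142, -0.061, 0.02, 0.0, -0.0, 0.167] x 4
    [-0.154, 0.018, 0.02, 0.0, -0.0, 0.167] x 4
    [-0.124, 0.092, 0.02, 0.0, -0.0, 0.167] x 4
-> [ 426. -270.   28.] 1 rows 5 calls 1
    [-0.0, -0.0, 0.204, 0.0, 0.0, 0.0] x 5
```

>>> {"op": "play_rows", "data": {"motion": [[-0.048,0,0,0,0,0],[-0.048,0,-0.07,0,0,0],[-0.048,0,-0.14,0,0,0],[-0.048,0,-0.21,0,0,0]]}}

```text
clock: 6.25
ee_pos: [0.5153, -0.0532, 0.1611]
eef_rot: [-3.141, -0.001, 1.591]
wrist_force: [1.0, 0.5, 0.3]
grip_width: 0.0003
grasp_force: 0.0
```

>>> {"op": "play_rows", "data": {"motion": [[-0.142,-0.061,0.02,0,0,0.167],[-0.142,-0.061,0.02,0,0,0.167],[-0.142,-0.061,0.02,0,0,0.167],[-0.142,-0.061,0.02,0,0,0.167]], "hand": -0.14}}

```text
clock: 6.65
ee_pos: [0.4861, -0.1257, 0.1502]
eef_rot: [-3.141, -0.001, 1.06]
wrist_force: [-0.2, 0.5, 0.2]
grip_width: 0.028
grasp_force: 0.0
```

>>> {"op": "play_rows", "data": {"motion": [[-0.154,0.018,0.02,0,0,0.167],[-0.154,0.018,0.02,0,0,0.167],[-0.154,0.018,0.02,0,0,0.167],[-0.154,0.018,0.02,0,0,0.167]]}}

```text
clock: 7.05
ee_pos: [0.4569, -0.1975, 0.14]
eef_rot: [-3.141, -0.0, 0.535]
wrist_force: [1.2, 0.6, -0.6]
grip_width: 0.0397
grasp_force: 0.0
```

>>> {"op": "play_rows", "data": {"motion": [[-0.124,0.092,0.02,0,0,0.167],[-0.124,0.092,0.02,0,0,0.167],[-0.124,0.092,0.02,0,0,0.167],[-0.124,0.092,0.02,0,0,0.167],[-0.124,0.092,0.02,0,0,0.167]]}}

```text
clock: 7.55
ee_pos: [0.4281, -0.2679, 0.1298]
eef_rot: [-3.141, 0.0, 0.018]
wrist_force: [0.4, 0.1, -0.5]
grip_width: 0.0402
grasp_force: 0.0
```

>>> {"op": "play_rows", "data": {"motion": [[0,0,0,0,0,0],[0,0,0,0,0,0]]}}

```text
clock: 7.75
ee_pos: [0.4281, -0.2679, 0.1301]
eef_rot: [-3.141, -0.0, 0.019]
wrist_force: [0.1, 0.5, 0.5]
grip_width: 0.0397
grasp_force: 0.0
```

```bash
python3 - <<'E'
from plan import *
plan([((426,-269.5),28,1,25)])
im,d=shot('top','top2')
E
```

```text
t 7.8 at [ 428.1 -267.9  130.1] [-180.    -0.     1.1] F [0.1 0.5 0.5] w 39.7
-> [ 426. -270.   28.] 1 rows 5 calls 1
    [-0.004, 0.003, 0.204, -0.0, -0.0, 0.001] x 5
```

View pics/top2.png

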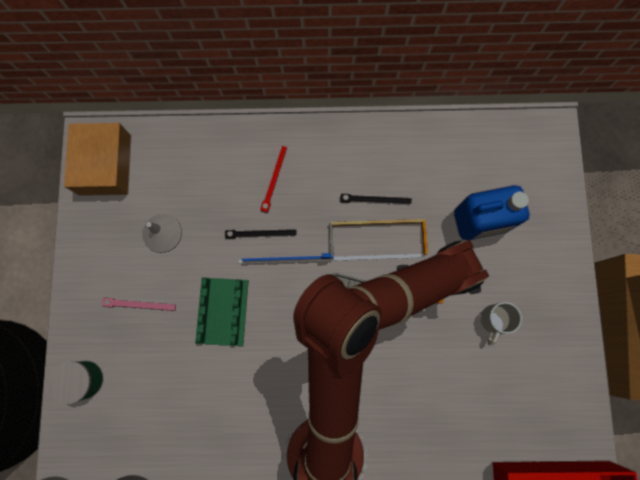

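```bash
python3 - <<'E'
from plan import *
im,d=shot('top'); X=cloud('top',d).reshape(-1,3)
hsv=cv2.cvtColor(im,cv2.COLOR_RGB2HSV).reshape(-1,3)
k=(X[:,1]<-.28)&(X[:,1]>-.6)&(X[:,0]>.2)&(X[:,0]<.75)&(X[:,2]>.05)
b=k&(hsv[:,0]>100)&(hsv[:,0]<125)&(hsv[:,1]>120)&(X[:,2]>.1)
print('jug',np.percentile(X[b],[1,99],axis=0).round(3).tolist())
w=k&(X[:,2]<.1)&(hsv[:,1]<40)&(hsv[:,2]>80); print('mug',np.percentile(X[w],[2,98],axis=0).round(3).tolist())
r=k&(X[:,2]>.22); print('arm',np.percentile(X[r],[0.5,99.5],axis=0).round(3).tolist())
r=k&(X[:,2]<.34)&(X[:,2]>.15)&(hsv[:,0]<12)&(hsv[:,1]>80); print('armlow',r.sum(),np.percentile(X[r],[0.5,99.5],axis=0).round(3).tolist() if r.sum() else '')
E
```

```text
jug [[0.558, -0.511, 0.106], [0.665, -0.367, 0.206]]
mug [[0.28, -0.504, 0.059], [0.382, -0.426, 0.095]]
arm [[0.384, -0.36, 0.226], [0.475, -0.28, 0.492]]
armlow 0
```

>>> {"op": "play_rows", "data": {"motion": [[-0.004,0.003,0.05,0,0,0],[-0.004,0.003,0.1,0,0,0],[-0.004,0.003,0.15,0,0,0],[-0.004,0.003,0.185,0,0,0],[-0.004,0.003,0.204,0,0,0]]}}

```text
clock: 8.35
ee_pos: [0.4255, -0.2694, 0.0269]
eef_rot: [-3.14, 0.001, 0.018]
wrist_force: [-0.3, -0.3, 0.4]
grip_width: 0.04
grasp_force: 0.0
```

>>> {"op": "play_rows", "data": {"motion": [[0,0,0,0,0,0],[0,0,0,0,0,0],[0,0,0,0,0,0],[0,0,0,0,0,0],[0,0,0,0,0,0]], "hand": -1, "newtons": 40}}

```text
clock: 8.85
ee_pos: [0.4264, -0.2704, 0.029]
eef_rot: [3.14, -0.002, 0.017]
wrist_force: [0.0, 0.1, 4.6]
grip_width: 0.0138
grasp_force: 40.0
```

>>> {"op": "play_rows", "data": {"motion": [[0,0,-0.02,0,0,0],[0,0,-0.05,0,0,0],[0,0,-0.08,0,0,0],[0,0,-0.11,0,0,0],[0,0,-0.11,0,0,0]]}}

```text
clock: 9.35
ee_pos: [0.4267, -0.2706, 0.0851]
eef_rot: [3.139, -0.003, 0.018]
wrist_force: [0.2, -0.2, -1.2]
grip_width: 0.0137
grasp_force: 40.0
```

```bash
python3 - <<'E'
from plan import *
plan([(cub(0,-64),83,1,25),(cub(0,-64),32,1,12)])
E
```

```text
t 9.3 at [ 426.7 -270.6   85.1] [179.9  -0.2   1. ] F [ 0.2 -0.2 -1.2] w 13.7
-> [ 564. -218.   83.] 1 rows 6 calls 2
    [0.138, -0.05, 0.002, 0.0, -0.0, 0.0] x 3
    [0.138, -0.05, 0.002, 0.0, -0.0, 0.0] x 3
-> [ 564. -218.   32.] 1 rows 5 calls 1
    [-0.0, -0.0, 0.102, 0.0, 0.0, 0.0] x 5
```

>>> {"op": "play_rows", "data": {"motion": [[0.055,-0.02,0,0,0,0],[0.11,-0.04,0,0,0,0],[0.165,-0.06,0,0,0,0],[0.22,-0.08,0,0,0,0],[0.276,-0.1,0.002,0,0,0]]}}

```text
clock: 9.85
ee_pos: [0.5636, -0.2165, 0.0815]
eef_rot: [-3.141, 0.001, 0.018]
wrist_force: [0.1, -1.2, -0.8]
grip_width: 0.0136
grasp_force: 40.0
```

>>> {"op": "play_rows", "data": {"motion": [[0,0,0,0,0,0],[0,0,0.04,0,0,0],[0,0,0.07,0,0,0],[0,0,0.09,0,0,0],[0,0,0.09,0,0,0]]}}

```text
clock: 10.35
ee_pos: [0.5612, -0.217, 0.0353]
eef_rot: [-3.14, 0.004, 0.016]
wrist_force: [0.1, -0.1, -1.4]
grip_width: 0.0142
grasp_force: 4.0
```

```bash
python3 - <<'E'
from plan import *
plan([]); print(tolocal(manip.get_state()['ee_pos']))
E
```

```text
t 10.3 at [ 561.2 -217.    35.3] [-179.9    0.2    0.9] F [ 0.1 -0.1 -1.4] w 14.2
[ -3.06573879 -62.69512018]
```

>>> {"op": "play_rows", "data": {"motion": [[0,0,0.005,0,0,0],[0,0,0.01,0,0,0],[0,0,0.014,0,0,0]]}}

```text
clock: 10.65
ee_pos: [0.5633, -0.2178, 0.0305]
eef_rot: [3.141, -0.001, 0.017]
wrist_force: [0.5, -0.1, -0.7]
grip_width: 0.0137
grasp_force: 40.0
```

>>> {"op": "play_rows", "data": {"motion": [[0,0,0,0,0,0],[0,0,0,0,0,0]]}}

```text
clock: 10.85
ee_pos: [0.5631, -0.2176, 0.0304]
eef_rot: [3.141, -0.0, 0.017]
wrist_force: [0.2, -0.6, -1.0]
grip_width: 0.0137
grasp_force: 40.0
```

>>> {"op": "play_rows", "data": {"motion": [[0,0,0.003,0,0,0],[0,0,0.006,0,0,0],[0,0,0.006,0,0,0]]}}

```text
clock: 11.15
ee_pos: [0.5633, -0.2177, 0.0291]
eef_rot: [-3.141, -0.001, 0.017]
wrist_force: [-1.7, 1.8, 9.0]
grip_width: 0.0135
grasp_force: 40.0
```

>>> {"op": "play_rows", "data": {"motion": [[0.004,0,0,0,0,0],[0.008,0,0,0,0,0],[0.012,0,0,0,0,0],[0.015,0,0,0,0,0],[0.015,0,0,0,0,0]]}}

```text
clock: 11.65
ee_pos: [0.567, -0.2185, 0.0291]
eef_rot: [-3.141, 0.005, 0.016]
wrist_force: [-8.6, 2.2, 12.9]
grip_width: 0.0138
grasp_force: 40.0
```

>>> {"op": "play_rows", "data": {"motion": [[0,0.004,0,0,0,0],[0,0.008,0,0,0,0],[0,0.012,0,0,0,0],[0,0.015,0,0,0,0],[0,0.015,0,0,0,0]]}}

```text
clock: 12.15
ee_pos: [0.5693, -0.2213, 0.0291]
eef_rot: [-3.133, 0.002, 0.018]
wrist_force: [-5.0, 7.2, 14.1]
grip_width: 0.0136
grasp_force: 40.1
```

```bash
python3 - <<'E'
from plan import *
plan([]); print(tolocal(manip.get_state()['ee_pos']))
E
```

```text
t 12.2 at [ 569.3 -221.3   29.1] [-1.795e+02  1.000e-01  1.100e+00] F [-5.   7.2 14.1] w 13.6
[  4.97069829 -67.1268418 ]
```

>>> {"op": "play_rows", "data": {"motion": [[0,0,-0.003,0,0,0],[0,0.004,-0.003,0,0,0],[0.002,0.006,-0.003,0,0,0],[0.002,0.006,-0.003,0,0,0]]}}

```text
clock: 12.55
ee_pos: [0.5706, -0.2254, 0.0291]
eef_rot: [-3.135, 0.003, 0.018]
wrist_force: [-4.0, 5.4, 9.0]
grip_width: 0.0137
grasp_force: 40.0
```

```bash
python3 - <<'E'
from plan import *
plan([]); print(tolocal(manip.get_state()['ee_pos']))
E
```

```text
t 12.6 at [ 570.6 -225.4   29.1] [-179.7    0.2    1. ] F [-4.   5.4  9. ] w 13.7
[  6.14476658 -71.2124048 ]
```

>>> {"op": "play_rows", "data": {"motion": [[0,0.003,-0.002,0,0,0],[0,0.006,-0.002,0,0,0],[0,0.006,-0.002,0,0,0]]}}

```text
clock: 12.85
ee_pos: [0.5707, -0.2261, 0.0292]
eef_rot: [-3.132, 0.004, 0.019]
wrist_force: [-3.2, 8.1, 6.8]
grip_width: 0.0136
grasp_force: 40.1
```

>>> {"op": "play_rows", "data": {"motion": [[0.003,0,0,0,0,0],[0.006,0,0,0,0,0],[0.006,0,0,0,0,0]]}}

```text
clock: 13.15
ee_pos: [0.5707, -0.2261, 0.0292]
eef_rot: [-3.13, 0.009, 0.018]
wrist_force: [-8.8, 9.7, 11.0]
grip_width: 0.0136
grasp_force: 40.1
```

```bash
python3 - <<'E'
from plan import *
plan([]); print(tolocal(manip.get_state()['ee_pos']))
E
```

```text
t 13.2 at [ 570.7 -226.1   29.2] [-179.4    0.5    1. ] F [-8.8  9.7 11. ] w 13.6
[  6.25999467 -71.95421107]
```

>>> {"op": "play_rows", "data": {"motion": [[-0.004,-0.004,-0.002,0,0,0],[-0.004,-0.004,-0.002,0,0,0]]}}

```text
clock: 13.35
ee_pos: [0.5707, -0.2262, 0.0296]
eef_rot: [-3.136, 0.005, 0.018]
wrist_force: [-3.8, 4.3, 2.8]
grip_width: 0.0136
grasp_force: 40.0
```

>>> {"op": "play_rows", "data": {"motion": [[0,0,0,0,0,0],[0,0,0,0,0,0],[0,0,0,0,0,0],[0,0,-0.08,0,0,0],[0,0,-0.16,0,0,0]], "hand": -0.4}}

```text
clock: 13.85
ee_pos: [0.5725, -0.2296, 0.1108]
eef_rot: [3.14, 0.002, 0.017]
wrist_force: [-0.2, -1.0, 0.4]
grip_width: 0.0278
grasp_force: 0.0
```

```bash
python3 - <<'E'
from plan import *
plan([((429,-74),125,-15.8),((429,-74),28,-15.8,25)])
E
```

```text
t 13.8 at [ 572.5 -229.6  110.8] [1.799e+02 1.000e-01 1.000e+00] F [-0.2 -1.   0.4] w 27.8
-> [429. -74. 125.] -15.8 rows 5 calls 1
    [-0.282, -0.316, -0.028, 0.0, 0.0, 0.093] x 5
-> [429. -74.  28.] -15.8 rows 4 calls 1
    [0.0, -0.0, 0.194, 0.0, 0.0, 0.0] x 4
```

>>> {"op": "play_rows", "data": {"motion": [[-0.282,-0.316,-0.028,0,0,0.093],[-0.282,-0.316,-0.028,0,0,0.093],[-0.282,-0.316,-0.028,0,0,0.093],[-0.282,-0.316,-0.028,0,0,0.093],[-0.282,-0.316,-0.028,0,0,0.093]], "hand": -0.14}}

```text
clock: 14.35
ee_pos: [0.4252, -0.0697, 0.1245]
eef_rot: [-3.139, 0.004, -0.273]
wrist_force: [-0.5, -0.3, 0.1]
grip_width: 0.0399
grasp_force: 0.0
```

>>> {"op": "play_rows", "data": {"motion": [[0,0,0,0,0,0],[0,0,0,0,0,0],[0,0,0,0,0,0]]}}

```text
clock: 14.65
ee_pos: [0.4309, -0.0753, 0.125]
eef_rot: [3.14, -0.003, -0.276]
wrist_force: [-0.4, -0.0, -0.2]
grip_width: 0.0403
grasp_force: 0.0
```

```bash
python3 - <<'E'
from plan import *
from meas import *
im,d=shot('top'); X=cloud('top',d); m,hsv=masks(im); Z=np.nan_to_num(X[...,2])
mm=m['orange'].copy(); mm[:226]=0;mm[262:]=0;mm[:,:360]=0;mm[:,421:]=0
for r in rect(mm,.014): print('orange',r[0],tolocal(r[1][:2]/1000),r[1][2:])
plan([((429,-74),28,-15.8,25)])
im2,_=shot('side'); c=im2[200:350,230:430]; cv2.imwrite('pics/crop3.png',cv2.resize(c,None,fx=3,fy=3)[:,:,::-1])
E
```

```text
orange [402. 238.] [  1.82325089 -67.44209187] [103.3  70.5  89. ]
t 14.7 at [430.6 -75.2 124.9] [ 1.799e+02 -1.000e-01 -1.580e+01] F [-0.1 -0.4 -0.3] w 40.1
-> [429. -74.  28.] -15.8 rows 4 calls 1
    [-0.004, -0.002, 0.194, 0.001, -0.001, -0.0] x 4
```

View pics/crop3.png

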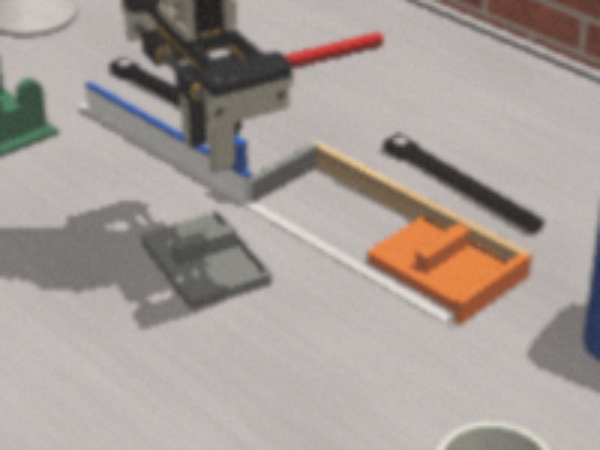

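The orange scraper is flat in its right back corner (crop (450,262)) and the grey one (crop (205,258)) is untouched. Now gripping grey.

>>> {"op": "play_rows", "data": {"motion": [[-0.004,-0.002,0.05,0,0,0],[-0.004,-0.002,0.1,0,0,0],[-0.004,-0.002,0.15,0,0,0],[-0.004,-0.002,0.18,0,0,0],[-0.004,-0.002,0.193,0,0,0]]}}

```text
clock: 15.25
ee_pos: [0.4273, -0.0728, 0.0268]
eef_rot: [3.141, 0.002, -0.276]
wrist_force: [-0.8, -0.4, -0.1]
grip_width: 0.0399
grasp_force: 0.0
```

>>> {"op": "play_rows", "data": {"motion": [[0,0,0,0,0,0],[0,0,0,0,0,0],[0,0,0,0,0,0],[0,0,0,0,0,0],[0,0,0,0,0,0]], "hand": -1}}

```text
clock: 15.75
ee_pos: [0.4278, -0.0722, 0.0288]
eef_rot: [3.141, -0.002, -0.275]
wrist_force: [-0.1, -0.1, 3.2]
grip_width: 0.0137
grasp_force: 40.0
```

>>> {"op": "play_rows", "data": {"motion": [[0,0,-0.03,0,0,0],[0,0,-0.07,0,0,0],[0,0,-0.11,0,0,0],[0,0,-0.13,0,0,0],[0,0,-0.13,0,0,0]]}}

```text
clock: 16.25
ee_pos: [0.428, -0.0716, 0.094]
eef_rot: [-3.141, -0.002, -0.274]
wrist_force: [0.6, 0.8, -1.2]
grip_width: 0.0137
grasp_force: 40.0
```

```bash
python3 - <<'E'
from plan import *
# scraper gripped 8 mm ahead of its origin along rib; cubby origin really ~2 mm to -y
plan([(cub(7,60),93,1,25),(cub(7,60),31,1,15)])
E
```

```text
t 16.2 at [428.  -71.6  94. ] [-1.80e+02 -1.00e-01 -1.57e+01] F [ 0.6  0.8 -1.2] w 13.7
-> [569. -94.  93.] 1 rows 6 calls 2
    [0.142, -0.016, 0.001, -0.0, -0.0, -0.046] x 3
    [0.143, 0.004, 0.001, -0.0, -0.0, -0.046] x 3
-> [569. -94.  31.] 1 rows 5 calls 1
    [-0.0, -0.0, 0.124, 0.0, 0.0, 0.0] x 5
```

>>> {"op": "play_rows", "data": {"motion": [[0.047,-0.005,0,0,0,-0.015],[0.094,-0.01,0,0,0,-0.03],[0.142,-0.016,0.001,0,0,-0.046]]}}

```text
clock: 16.55
ee_pos: [0.498, -0.0829, 0.0917]
eef_rot: [-3.141, 0.002, -0.128]
wrist_force: [-0.1, 0.3, -0.6]
grip_width: 0.0136
grasp_force: 40.0
```

>>> {"op": "play_rows", "data": {"motion": [[0.047,0.001,0,0,0,-0.015],[0.094,0.002,0,0,0,-0.03],[0.143,0.004,0.001,0,0,-0.046],[0.143,0.004,0.001,0,0,-0.046],[0.143,0.004,0.001,0,0,-0.046]]}}

```text
clock: 17.05
ee_pos: [0.5674, -0.0944, 0.0908]
eef_rot: [-3.141, 0.003, 0.014]
wrist_force: [-0.1, -0.4, -1.3]
grip_width: 0.0139
grasp_force: 40.0
```

>>> {"op": "play_rows", "data": {"motion": [[0,0,0.03,0,0,0],[0,0,0.06,0,0,0],[0,0,0.09,0,0,0],[0,0,0.115,0,0,0],[0,0,0.126,0,0,0]]}}

```text
clock: 17.55
ee_pos: [0.5668, -0.094, 0.0286]
eef_rot: [-3.139, 0.004, 0.014]
wrist_force: [-9.9, 4.8, 36.5]
grip_width: 0.0138
grasp_force: 40.0
```

>>> {"op": "play_rows", "data": {"motion": [[0,0,0,0,0,0],[0,0,0,0,0,0]]}}

```text
clock: 17.75
ee_pos: [0.5684, -0.0948, 0.0288]
eef_rot: [3.141, 0.0, 0.014]
wrist_force: [-0.2, -0.8, -1.8]
grip_width: 0.0136
grasp_force: 40.0
```

```bash
python3 - <<'E'
from plan import *
plan([]); print(tolocal(manip.get_state()['ee_pos']))
E
```

```text
t 17.8 at [568.4 -94.8  28.8] [180.    0.    0.8] F [-0.2 -0.8 -1.8] w 13.6
[ 6.21425739 59.43110997]
```

>>> {"op": "play_rows", "data": {"motion": [[0.004,0,0,0,0,0],[0.008,0,0,0,0,0],[0.012,0,0,0,0,0],[0.015,0,0,0,0,0],[0.015,0,0,0,0,0]]}}

```text
clock: 18.25
ee_pos: [0.5729, -0.0946, 0.0289]
eef_rot: [-3.14, 0.006, 0.014]
wrist_force: [-5.3, -0.4, 3.2]
grip_width: 0.0136
grasp_force: 40.0
```

>>> {"op": "play_rows", "data": {"motion": [[0,-0.005,0,0,0,0],[0,-0.01,0,0,0,0],[0,-0.015,0,0,0,0],[0,-0.018,0,0,0,0],[0,-0.018,0,0,0,0]]}}

```text
clock: 18.75
ee_pos: [0.5728, -0.0893, 0.0292]
eef_rot: [3.137, 0.005, 0.012]
wrist_force: [-5.7, -5.6, 1.6]
grip_width: 0.0138
grasp_force: 40.0
```

```bash
python3 - <<'E'
from plan import *
plan([]); print(tolocal(manip.get_state()['ee_pos']))
E
```

```text
t 18.8 at [572.8 -89.3  29.2] [179.7   0.3   0.7] F [-5.7 -5.6  1.6] w 13.8
[10.68317058 64.82173027]
```

>>> {"op": "play_rows", "data": {"motion": [[0,-0.004,0,0,0,0],[0,-0.008,0,0,0,0],[0,-0.01,0,0,0,0],[0,-0.01,0,0,0,0]]}}

```text
clock: 19.15
ee_pos: [0.5727, -0.0858, 0.0293]
eef_rot: [3.134, 0.004, 0.011]
wrist_force: [-5.6, -6.6, 0.4]
grip_width: 0.0136
grasp_force: 40.0
```

>>> {"op": "play_rows", "data": {"motion": [[0.003,0,0,0,0,0],[0.006,0,0,0,0,0],[0.006,0,0,0,0,0]]}}

```text
clock: 19.45
ee_pos: [0.5728, -0.0857, 0.0292]
eef_rot: [3.136, 0.01, 0.011]
wrist_force: [-10.8, -5.3, 5.0]
grip_width: 0.0136
grasp_force: 40.0
```

```bash
python3 - <<'E'
from plan import *
plan([]); print(tolocal(manip.get_state()['ee_pos']))
E
```

```text
t 19.4 at [572.8 -85.7  29.2] [179.7   0.6   0.6] F [-10.8  -5.3   5. ] w 13.6
[10.78858836 68.37502949]
```

>>> {"op": "play_rows", "data": {"motion": [[-0.006,0,0,0,0,0],[-0.006,-0.004,0,0,0,0],[-0.006,-0.008,0,0,0,0],[-0.006,-0.008,0,0,0,0]]}}

```text
clock: 19.85
ee_pos: [0.5728, -0.0856, 0.0296]
eef_rot: [3.128, 0.003, 0.01]
wrist_force: [-5.0, -11.4, 0.4]
grip_width: 0.0138
grasp_force: 40.0
```

>>> {"op": "play_rows", "data": {"motion": [[0.003,0,0,0,0,0],[0.005,0,0,0,0,0],[0.005,0,0,0,0,0]]}}

```text
clock: 20.15
ee_pos: [0.5728, -0.0856, 0.0296]
eef_rot: [3.13, 0.008, 0.009]
wrist_force: [-10.6, -10.3, 4.2]
grip_width: 0.0139
grasp_force: 40.1
```

```bash
python3 - <<'E'
from plan import *
plan([]); print(tolocal(manip.get_state()['ee_pos']))
E
```

```text
t 20.1 at [572.8 -85.6  29.6] [179.3   0.5   0.5] F [-10.6 -10.3   4.2] w 13.9
[10.79073564 68.52372196]
```

>>> {"op": "play_rows", "data": {"motion": [[-0.008,0.009,0,0,0,0],[-0.008,0.009,0,0,0,0]]}}

```text
clock: 20.35
ee_pos: [0.5727, -0.0857, 0.0295]
eef_rot: [3.135, 0.002, 0.011]
wrist_force: [-4.5, -7.3, 0.2]
grip_width: 0.0137
grasp_force: 40.0
```

>>> {"op": "play_rows", "data": {"motion": [[0,0,0,0,0,0],[0,0,0,0,0,0],[0,0,0,0,0,0],[0,0,-0.08,0,0,0],[0,0,-0.16,0,0,0]], "hand": -0.4}}

```text
clock: 20.85
ee_pos: [0.5743, -0.0794, 0.1091]
eef_rot: [-3.14, 0.002, 0.016]
wrist_force: [0.8, 0.4, 0.7]
grip_width: 0.0274
grasp_force: 0.0
```

>>> {"op": "play_rows", "data": {"motion": [[0,0,-0.05,0,0,0],[0,0,-0.1,0,0,0],[0,0,-0.1,0,0,0]]}}

```text
clock: 21.15
ee_pos: [0.5772, -0.0808, 0.1628]
eef_rot: [3.141, -0.008, 0.016]
wrist_force: [0.7, 0.5, -0.1]
grip_width: 0.0282
grasp_force: 0.0
```

```bash
python3 - <<'E'
from plan import *
c=cub(-46,186)
plan([(c,150,91),(c,55,91,25)])
E
```

```text
t 21.1 at [577.2 -80.8 162.8] [180.   -0.5   0.9] F [ 0.7  0.5 -0.1] w 28.2
-> [514.  31. 150.] 91 rows 11 calls 3
    [-0.041, -0.075, 0.008, 0.001, -0.001, -0.167] x 4
    [0.002, -0.086, 0.008, 0.001, -0.001, -0.167] x 4
    [0.045, -0.073, 0.009, 0.001, -0.001, -0.167] x 4
-> [514.  31.  55.] 91 rows 4 calls 1
    [-0.0, -0.0, 0.19, 0.0, 0.0, 0.0] x 4
```

>>> {"op": "play_rows", "data": {"motion": [[-0.041,-0.075,0.008,0,0,-0.167],[-0.041,-0.075,0.008,0,0,-0.167],[-0.041,-0.075,0.008,0,0,-0.167],[-0.041,-0.075,0.008,0,0,-0.167]], "hand": -1}}

```text
clock: 21.55
ee_pos: [0.5531, -0.0421, 0.1543]
eef_rot: [-3.14, -0.0, 0.545]
wrist_force: [-0.5, -0.4, -0.3]
grip_width: 0.0025
grasp_force: 0.0
```

>>> {"op": "play_rows", "data": {"motion": [[0.002,-0.086,0.008,0,0,-0.167],[0.002,-0.086,0.008,0,0,-0.167],[0.002,-0.086,0.008,0,0,-0.167],[0.002,-0.086,0.008,0,0,-0.167]]}}

```text
clock: 21.95
ee_pos: [0.5317, -0.0048, 0.1504]
eef_rot: [-3.14, -0.001, 1.07]
wrist_force: [0.2, -0.1, 0.3]
grip_width: 0.0009
grasp_force: 0.0
```

>>> {"op": "play_rows", "data": {"motion": [[0.045,-0.073,0.009,0,0,-0.167],[0.045,-0.073,0.009,0,0,-0.167],[0.045,-0.073,0.009,0,0,-0.167],[0.045,-0.073,0.009,0,0,-0.167],[0.045,-0.073,0.009,0,0,-0.167]]}}

```text
clock: 22.45
ee_pos: [0.5108, 0.0319, 0.146]
eef_rot: [-3.141, -0.001, 1.589]
wrist_force: [0.3, 0.0, -0.3]
grip_width: 0.0005
grasp_force: 0.0
```

>>> {"op": "play_rows", "data": {"motion": [[0,0,0,0,0,0],[0,0,0,0,0,0]]}}

```text
clock: 22.65
ee_pos: [0.511, 0.0312, 0.1463]
eef_rot: [-3.141, -0.0, 1.587]
wrist_force: [0.6, -0.4, 0.1]
grip_width: 0.0006
grasp_force: 0.0
```

```bash
python3 - <<'E'
from plan import *
c=cub(-46,186); plan([(c,55,91,25)])
im,d=shot('side'); c=im[190:340,230:430]; cv2.imwrite('pics/crop4.png',cv2.resize(c,None,fx=4,fy=4)[:,:,::-1])
im,d=shot('top'); cv2.imwrite('pics/crop5.png',cv2.resize(im[150:350,190:450],None,fx=3,fy=3,interpolation=cv2.INTER_CUBIC)[:,:,::-1])
E
```

```text
t 22.6 at [511.   31.2 146.3] [-180.    -0.    90.9] F [ 0.6 -0.4  0.1] w 0.6
-> [514.  31.  55.] 91 rows 4 calls 1
    [-0.001, 0.006, 0.183, -0.0, -0.0, -0.0] x 4
```

View pics/crop4.png

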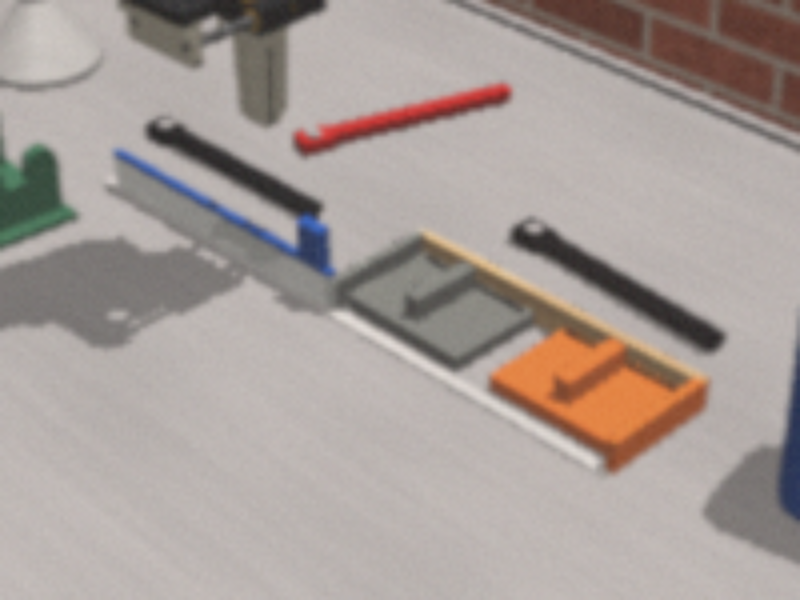

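View pics/crop5.png

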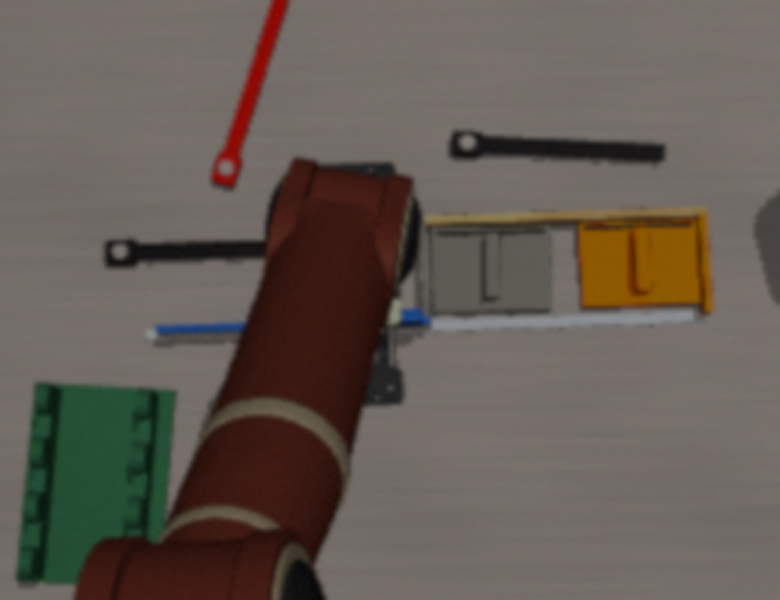

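Both scrapers are flat in their corners: grey at crop (440,300), orange at crop (605,390). Now shutting the door from the left side of its tab.

>>> {"op": "play_rows", "data": {"motion": [[0,0.006,0.05,0,0,0],[0,0.006,0.1,0,0,0],[0,0.006,0.15,0,0,0],[0,0.006,0.18,0,0,0],[0,0.006,0.18,0,0,0]]}}

```text
clock: 23.25
ee_pos: [0.5125, 0.031, 0.0547]
eef_rot: [-3.137, 0.0, 1.588]
wrist_force: [-0.7, -0.3, -0.5]
grip_width: 0.0005
grasp_force: 0.0
```

>>> {"op": "play_rows", "data": {"motion": [[-0.03,0,0,0,0,0],[-0.05,0,0,0,0,0],[-0.07,0,0,0,0,0],[-0.1,0,0,0,0,0],[-0.13,0,0,0,0,0]]}}

```text
clock: 23.75
ee_pos: [0.5157, -0.0334, 0.0573]
eef_rot: [3.14, -0.002, 1.589]
wrist_force: [0.8, 2.0, 0.2]
grip_width: 0.0009
grasp_force: 1.2
```

>>> {"op": "play_rows", "data": {"motion": [[-0.035,0,0,0,0,0],[-0.07,0,0,0,0,0],[-0.105,0,0,0,0,0],[-0.14,0,0,0,0,0],[-0.175,0,0,0,0,0]]}}

```text
clock: 24.25
ee_pos: [0.5172, -0.1213, 0.0573]
eef_rot: [3.141, -0.002, 1.589]
wrist_force: [1.3, 2.1, 0.7]
grip_width: 0.0001
grasp_force: 1.3
```

>>> {"op": "play_rows", "data": {"motion": [[-0.035,0,0,0,0,0],[-0.07,0,0,0,0,0],[-0.105,0,0,0,0,0],[-0.14,0,0,0,0,0],[-0.17,0,0,0,0,0]]}}

```text
clock: 24.75
ee_pos: [0.5186, -0.2069, 0.0573]
eef_rot: [3.141, -0.001, 1.588]
wrist_force: [0.2, 2.5, 1.6]
grip_width: 0.0005
grasp_force: 1.2
```

```bash
python3 - <<'E'
from plan import *
plan([]); print(tolocal(manip.get_state()['ee_pos']))
E
```

```text
t 24.8 at [ 518.6 -206.9   57.3] [179.9  -0.   91. ] F [0.2 2.5 1.6] w 0.5
[-45.55548157 -51.78744426]
```

>>> {"op": "play_rows", "data": {"motion": [[-0.015,0,0,0,0,0],[-0.03,0,0,0,0,0],[-0.042,0,0,0,0,0],[-0.052,0,0,0,0,0],[-0.06,0,0,0,0,0]]}}

```text
clock: 25.25
ee_pos: [0.5187, -0.2365, 0.0567]
eef_rot: [-3.141, -0.0, 1.589]
wrist_force: [0.1, 0.9, 0.0]
grip_width: 0.0003
grasp_force: 0.9
```

>>> {"op": "play_rows", "data": {"motion": [[-0.004,0,0,0,0,0],[-0.008,0,0,0,0,0],[-0.012,0,0,0,0,0],[-0.014,0,0,0,0,0],[-0.014,0,0,0,0,0]]}}

```text
clock: 25.75
ee_pos: [0.5187, -0.2408, 0.0566]
eef_rot: [-3.14, -0.004, 1.59]
wrist_force: [-0.4, 4.3, 3.4]
grip_width: 0.0003
grasp_force: 2.7
```

```bash
python3 - <<'E'
from plan import *
plan([]); print(tolocal(manip.get_state()['ee_pos']))
E
```

```text
t 25.8 at [ 518.7 -240.8   56.6] [-179.9   -0.2   91.1] F [-0.4  4.3  3.4] w 0.3
[-46.03463032 -85.69236078]
```

```bash
python3 - <<'E'
from plan import *
s=(518.7,-242,57,91)
plan([(cub(-46,-72),57,91),(cub(-46,-72),150,91),((681.3,-152),110,88.1),((681.3,-152),15,88.1,25)],s)
E
```

```text
-> [ 518. -227.   57.] 91 rows 1 calls 1
    [0.03, 0.0, 0.0, 0.0, 0.0, 0.0] x 1
-> [ 518. -227.  150.] 91 rows 3 calls 1
    [0.0, 0.0, -0.186, 0.0, 0.0, 0.0] x 3
-> [ 681. -152.  110.] 88.1 rows 5 calls 1
    [0.144, 0.328, 0.08, -0.0, -0.0, 0.016] x 5
-> [ 681. -152.   15.] 88.1 rows 4 calls 1
    [0.0, -0.0, 0.19, 0.0, 0.0, 0.0] x 4
```

>>> {"op": "play_rows", "data": {"motion": [[0.03,0,0,0,0,0],[0.03,0,-0.06,0,0,0],[0.03,0,-0.12,0,0,0],[0.03,0,-0.186,0,0,0]]}}

```text
clock: 26.15
ee_pos: [0.5178, -0.2284, 0.15]
eef_rot: [-3.14, 0.001, 1.588]
wrist_force: [0.0, -1.0, 0.3]
grip_width: 0.0008
grasp_force: 0.0
```

>>> {"op": "play_rows", "data": {"motion": [[0.03,0.066,0.016,0,0,0.003],[0.06,0.13,0.032,0,0,0.006],[0.09,0.2,0.048,0,0,0.01],[0.12,0.265,0.064,0,0,0.013],[0.144,0.328,0.08,0,0,0.016]], "hand": -0.14}}

```text
clock: 26.65
ee_pos: [0.6825, -0.1522, 0.109]
eef_rot: [3.142, 0.001, 1.539]
wrist_force: [0.2, 0.3, -1.3]
grip_width: 0.0359
grasp_force: 0.0
```

>>> {"op": "play_rows", "data": {"motion": [[0,0,0,0,0,0],[0,0,0,0,0,0],[0,0,0,0,0,0]]}}

```text
clock: 26.95
ee_pos: [0.68, -0.1553, 0.1098]
eef_rot: [-3.141, 0.002, 1.536]
wrist_force: [0.0, -0.6, -0.6]
grip_width: 0.0401
grasp_force: 0.0
```

```bash
python3 - <<'E'
from plan import *
from meas import *
plan([((681.3,-152),15,88.1,25)])
ims,ds=shot('side'); m,h=masks(ims)
mm=(m['black']).copy(); mm[:235]=0; mm[280:]=0; mm[:,:345]=0; mm[:,415:]=0; print('side bl',rect(mm,.007,'side'))
cv2.imwrite('pics/side6.png',ims[:,:,::-1])
E
```

```text
t 26.9 at [ 680.  -155.3  109.8] [-1.799e+02  1.000e-01  8.800e+01] F [ 0.  -0.6 -0.6] w 40.1
-> [ 681. -152.   15.] 88.1 rows 4 calls 1
    [0.007, 0.003, 0.19, -0.0, 0.001, -0.001] x 4
side bl [(array([384., 261.]), array([ 678.6, -153. ,  198.5,   24.7,   86.1]))]
```

View pics/side6.png

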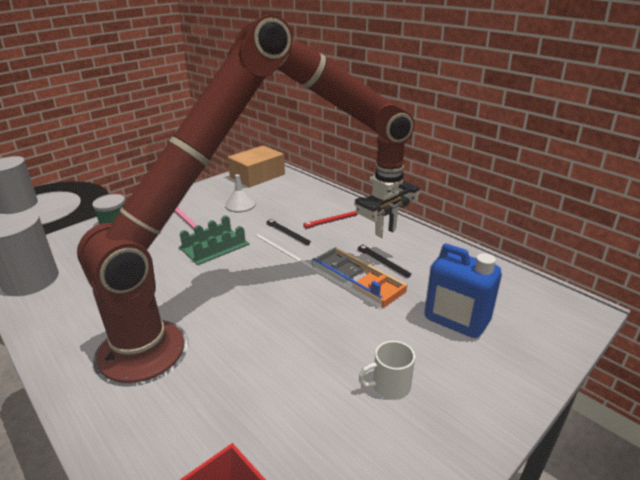

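The gripper (385,215) is above the right black arm (384,261) and the door is shut (tab at (375,287)). Descend and grip.

>>> {"op": "play_rows", "data": {"motion": [[0.006,0.002,0.05,0,0,0],[0.006,0.002,0.1,0,0,0],[0.006,0.002,0.14,0,0,0],[0.006,0.002,0.17,0,0,0],[0.006,0.002,0.19,0,0,0]]}}

```text
clock: 27.5
ee_pos: [0.6815, -0.1516, 0.014]
eef_rot: [-3.141, 0.0, 1.536]
wrist_force: [0.4, 0.3, -0.3]
grip_width: 0.0404
grasp_force: 0.0
```

>>> {"op": "play_rows", "data": {"motion": [[0,0,0,0,0,0],[0,0,0,0,0,0],[0,0,0,0,0,0],[0,0,0,0,0,0],[0,0,0,0,0,0]], "hand": -1, "newtons": 45}}

```text
clock: 28.0
ee_pos: [0.683, -0.151, 0.0159]
eef_rot: [3.14, 0.001, 1.538]
wrist_force: [-0.6, -0.1, 2.3]
grip_width: 0.0154
grasp_force: 44.9
```

>>> {"op": "play_rows", "data": {"motion": [[0,0,-0.04,0,0,0],[0,0,-0.1,0,0,0],[0,0,-0.16,0,0,0],[0,0,-0.2,0,0,0],[0,0,-0.2,0,0,0]]}}

```text
clock: 28.5
ee_pos: [0.6846, -0.1514, 0.1184]
eef_rot: [3.134, 0.002, 1.538]
wrist_force: [0.6, 1.4, -0.7]
grip_width: 0.0154
grasp_force: 44.9
```

```bash
python3 - <<'E'
from plan import *
plan([((600,60),120,87,35),(saddle(1),120,85.8,35),(saddle(1),68,85.8,15)])
E
```

```text
t 28.5 at [ 684.6 -151.4  118.4] [1.796e+02 1.000e-01 8.810e+01] F [ 0.6  1.4 -0.7] w 15.4
-> [600.  60. 120.] 87 rows 7 calls 2
    [0.209, -0.091, -0.003, 0.001, 0.0, 0.003] x 4
    [0.208, -0.093, -0.002, 0.001, 0.0, 0.003] x 4
-> [421. 271. 120.] 85.8 rows 8 calls 2
    [0.201, -0.189, -0.0, -0.0, -0.0, 0.003] x 4
    [0.199, -0.191, -0.0, -0.0, -0.0, 0.003] x 4
-> [421. 271.  68.] 85.8 rows 4 calls 1
    [0.0, -0.0, 0.104, 0.0, 0.0, 0.0] x 4
```

>>> {"op": "play_rows", "data": {"motion": [[0.05,-0.02,0,0,0,0],[0.1,-0.045,0,0,0,0.001],[0.16,-0.07,0,0,0,0.002],[0.209,-0.091,-0.003,0,0,0.003]]}}

```text
clock: 28.9
ee_pos: [0.6384, -0.0424, 0.114]
eef_rot: [-3.138, -0.001, 1.529]
wrist_force: [0.2, 1.1, -1.1]
grip_width: 0.0152
grasp_force: 44.9
```

>>> {"op": "play_rows", "data": {"motion": [[0.05,-0.023,0,0,0,0],[0.1,-0.046,0,0,0,0.001],[0.155,-0.07,0,0,0,0.002],[0.208,-0.093,-0.002,0,0,0.003]]}}

```text
clock: 29.3
ee_pos: [0.5965, 0.0624, 0.1154]
eef_rot: [-3.138, 0.0, 1.519]
wrist_force: [-0.2, -0.0, -1.1]
grip_width: 0.0155
grasp_force: 44.9
```

>>> {"op": "play_rows", "data": {"motion": [[0.05,-0.047,0,0,0,0],[0.1,-0.095,0,0,0,0.001],[0.15,-0.142,0,0,0,0.002],[0.201,-0.189,0,0,0,0.003]]}}

```text
clock: 29.7
ee_pos: [0.5071, 0.1672, 0.1158]
eef_rot: [-3.139, 0.001, 1.509]
wrist_force: [-0.1, 0.1, -0.8]
grip_width: 0.0152
grasp_force: 44.9
```

>>> {"op": "play_rows", "data": {"motion": [[0.05,-0.048,0,0,0,0],[0.1,-0.096,0,0,0,0.001],[0.16,-0.15,0,0,0,0.002],[0.199,-0.191,0,0,0,0.003],[0.199,-0.191,0,0,0,0.003]]}}

```text
clock: 30.2
ee_pos: [0.4149, 0.2755, 0.1155]
eef_rot: [-3.136, 0.0, 1.509]
wrist_force: [-0.5, -0.6, -0.7]
grip_width: 0.0156
grasp_force: 44.9
```

>>> {"op": "play_rows", "data": {"motion": [[0,0,0,0,0,0],[0,0,0,0,0,0],[0,0,0,0,0,0]]}}

```text
clock: 30.5
ee_pos: [0.4209, 0.2701, 0.117]
eef_rot: [3.141, 0.001, 1.497]
wrist_force: [-0.4, -0.2, -1.0]
grip_width: 0.0158
grasp_force: 44.9
```

```bash
python3 - <<'E'
from plan import *
plan([(saddle(1),68,85.8,15)])
im,d=shot('side'); cv2.imwrite('pics/crop7.png',cv2.resize(im[150:300,120:320],None,fx=4,fy=4)[:,:,::-1])
E
```

```text
t 30.5 at [420.9 270.1 117. ] [1.80e+02 1.00e-01 8.58e+01] F [-0.4 -0.2 -1. ] w 15.8
-> [421. 271.  68.] 85.8 rows 4 calls 1
    [0.002, 0.001, 0.098, 0.0, 0.0, -0.0] x 4
```

View pics/crop7.png

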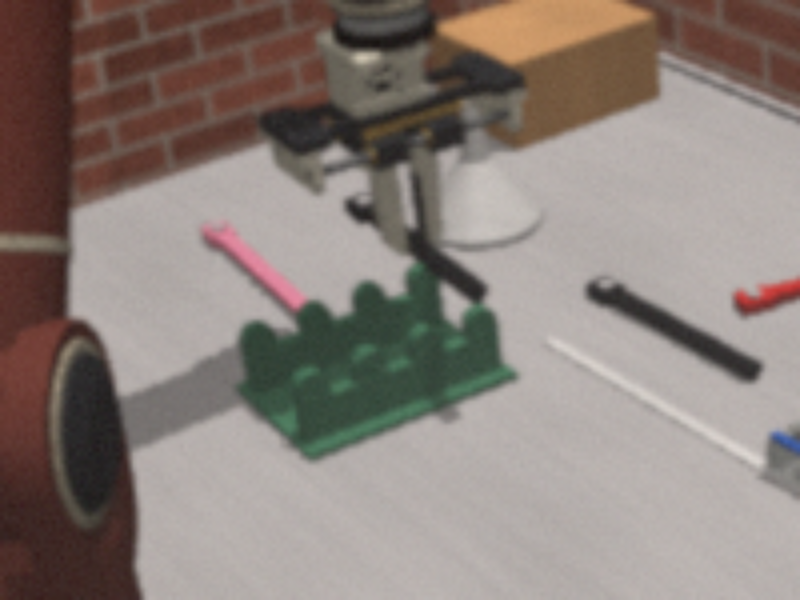

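The arm is held level above the far saddle. Lowering it in.

>>> {"op": "play_rows", "data": {"motion": [[0.001,0.001,0.03,0,0,0],[0.001,0.001,0.055,0,0,0],[0.001,0.001,0.08,0,0,0],[0.001,0.001,0.096,0,0,0],[0.001,0.001,0.096,0,0,0]]}}

```text
clock: 31.05
ee_pos: [0.4203, 0.2714, 0.068]
eef_rot: [-3.141, 0.001, 1.5]
wrist_force: [-0.1, -0.4, -1.1]
grip_width: 0.0157
grasp_force: 44.9
```

>>> {"op": "play_rows", "data": {"motion": [[0,0,0.006,0,0,0],[0,0,0.012,0,0,0],[0,0,0.018,0,0,0],[0,0,0.022,0,0,0],[0,0,0.022,0,0,0]]}}

```text
clock: 31.55
ee_pos: [0.4205, 0.2721, 0.0581]
eef_rot: [3.141, -0.0, 1.5]
wrist_force: [0.7, 0.0, -0.7]
grip_width: 0.0152
grasp_force: 44.9
```

```bash
python3 - <<'E'
from plan import *
plan([])
E
```

```text
t 31.6 at [420.5 272.1  58.1] [180.  -0.  86.] F [ 0.7  0.  -0.7] w 15.2
```

>>> {"op": "play_rows", "data": {"motion": [[0,0,0.002,0,0,0],[0,0,0.004,0,0,0],[0,0,0.004,0,0,0]]}}

```text
clock: 31.85
ee_pos: [0.4205, 0.2721, 0.0562]
eef_rot: [3.141, -0.0, 1.5]
wrist_force: [-0.1, 0.2, -1.2]
grip_width: 0.0155
grasp_force: 44.9
```

>>> {"op": "play_rows", "data": {"motion": [[0,0,0,0,0,0],[0,0,0,0,0,0],[0,0,0,0,0,0],[0,0,-0.06,0,0,0],[0,0,-0.14,0,0,0]], "hand": -0.4}}

```text
clock: 32.35
ee_pos: [0.419, 0.2713, 0.1255]
eef_rot: [-3.138, 0.003, 1.5]
wrist_force: [0.0, 0.3, 0.5]
grip_width: 0.0277
grasp_force: 0.0
```

```bash
python3 - <<'E'
from plan import *
plan([((585.4,170.8),120,90),((585.4,170.8),15,90,25)])
E
```

```text
t 32.4 at [419.  271.3 125.5] [-179.8    0.2   85.9] F [0.  0.3 0.5] w 27.7
-> [585. 171. 120.] 90 rows 5 calls 1
    [-0.177, 0.346, 0.01, -0.001, 0.001, -0.023] x 5
-> [585. 171.  15.] 90 rows 5 calls 1
    [0.0, -0.0, 0.21, 0.0, 0.0, 0.0] x 5
```

>>> {"op": "play_rows", "data": {"motion": [[-0.035,0.07,0,0,0,-0.005],[-0.07,0.14,0,0,0,-0.01],[-0.105,0.21,0.005,0,0,-0.015],[-0.14,0.28,0.01,0,0,-0.02],[-0.177,0.346,0.01,0,0,-0.023]], "hand": -0.14}}

```text
clock: 32.85
ee_pos: [0.5877, 0.1708, 0.1209]
eef_rot: [-3.141, -0.0, 1.573]
wrist_force: [-0.4, 0.8, 0.5]
grip_width: 0.0401
grasp_force: 0.0
```

>>> {"op": "play_rows", "data": {"motion": [[0,0,0,0,0,0],[0,0,0,0,0,0],[0,0,0,0,0,0]]}}

```text
clock: 33.15
ee_pos: [0.5853, 0.1729, 0.1208]
eef_rot: [-3.14, -0.001, 1.574]
wrist_force: [-0.5, 1.3, -0.7]
grip_width: 0.0401
grasp_force: 0.0
```

```bash
python3 - <<'E'
from plan import *
from meas import *
plan([((585.4,170.8),15,90,25)])
ims,ds=shot('side'); m,h=masks(ims)
mm=(m['black']).copy(); mm[:212]=0; mm[250:]=0; mm[:,:262]=0; mm[:,315:]=0; print('side bl',rect(mm,.007,'side'))
im,d=shot('top'); X=cloud('top',d); Z=X[...,2]
m,_=masks(im); q=m['black'].copy(); q[:270]=0; q[340:]=0; q[:,:180]=0; q[:,270:]=0
q&=np.nan_to_num(Z)>.03
for r in rect(q,.054,minA=30): print('rack arm',r)
cv2.imwrite('pics/crop8.png',cv2.resize(ims[150:300,120:320],None,fx=4,fy=4)[:,:,::-1])
E
```

```text
t 33.1 at [585.3 172.9 120.8] [-1.799e+02 -1.000e-01  9.020e+01] F [-0.5  1.3 -0.7] w 40.1
-> [585. 171.  15.] 90 rows 5 calls 1
    [-0.004, 0.001, 0.212, -0.001, -0.0, 0.001] x 5
side bl [(array([288., 232.]), array([588.3, 169.9, 194.2,  22.6, -87.4]))]
rack arm (array([225., 306.]), array([360.1, 252.7, 197.3, 185.7, -53.6]))
rack arm (array([197., 282.]), array([450.2, 334.5,  91.2,  33.7, -36. ]))
```

View pics/crop8.png

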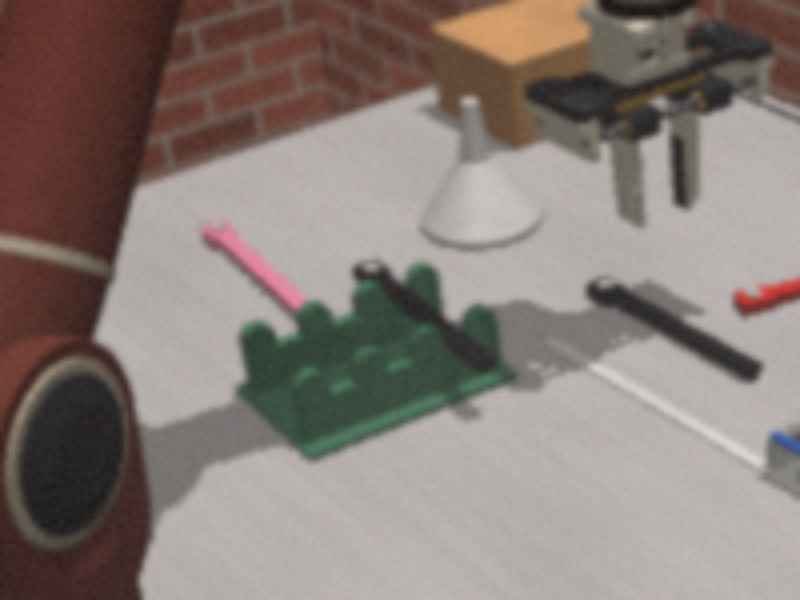

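The first arm sits in the far saddle (crop (430,315)). Grip the second one (crop (675,330)).

>>> {"op": "play_rows", "data": {"motion": [[-0.003,0.002,0.06,0,0,0],[-0.003,0.002,0.12,0,0,0],[-0.003,0.002,0.165,0,0,0],[-0.003,0.002,0.195,0,0,0],[-0.003,0.002,0.211,0,0,0]]}}

```text
clock: 33.75
ee_pos: [0.5866, 0.1708, 0.0144]
eef_rot: [-3.14, 0.0, 1.574]
wrist_force: [0.7, -0.8, 0.0]
grip_width: 0.0397
grasp_force: 0.0
```

>>> {"op": "play_rows", "data": {"motion": [[0,0,0,0,0,0],[0,0,0,0,0,0],[0,0,0,0,0,0],[0,0,0,0,0,0],[0,0,0,0,0,0]], "hand": -1}}

```text
clock: 34.25
ee_pos: [0.5887, 0.1702, 0.0168]
eef_rot: [3.139, -0.001, 1.573]
wrist_force: [0.7, 0.5, 3.8]
grip_width: 0.0156
grasp_force: 45.0
```

>>> {"op": "play_rows", "data": {"motion": [[0,0,-0.04,0,0,0],[0,0,-0.1,0,0,0],[0,0,-0.16,0,0,0],[0,0,-0.22,0,0,0],[0,0,-0.22,0,0,0]]}}

```text
clock: 34.75
ee_pos: [0.5905, 0.1704, 0.1299]
eef_rot: [3.133, -0.002, 1.572]
wrist_force: [0.4, -0.0, -0.5]
grip_width: 0.0153
grasp_force: 45.0
```

```bash
python3 - <<'E'
from plan import *
plan([(saddle(0),126,85.8,28),(saddle(0),68,85.8,15)])
E
```

```text
t 34.8 at [590.5 170.4 129.9] [ 1.795e+02 -1.000e-01  9.010e+01] F [ 0.4 -0.  -0.5] w 15.3
-> [374. 274. 126.] 85.8 rows 9 calls 2
    [0.104, -0.217, 0.002, 0.001, -0.0, 0.012] x 5
    [0.096, -0.221, 0.003, 0.001, -0.0, 0.012] x 5
-> [374. 274.  68.] 85.8 rows 4 calls 1
    [0.0, -0.0, 0.116, 0.0, 0.0, 0.0] x 4
```

>>> {"op": "play_rows", "data": {"motion": [[0.02,-0.043,0,0,0,0.002],[0.041,-0.087,0,0,0,0.005],[0.062,-0.13,0,0,0,0.007],[0.083,-0.174,0,0,0,0.01],[0.104,-0.217,0.002,0,0,0.012]]}}

```text
clock: 35.25
ee_pos: [0.4772, 0.222, 0.1235]
eef_rot: [-3.139, 0.001, 1.534]
wrist_force: [0.1, -0.2, -0.9]
grip_width: 0.0154
grasp_force: 45.0
```

>>> {"op": "play_rows", "data": {"motion": [[0.02,-0.05,0,0,0,0.002],[0.041,-0.1,0,0,0,0.005],[0.062,-0.15,0,0,0,0.007],[0.083,-0.195,0,0,0,0.01],[0.096,-0.221,0.003,0,0,0.012]]}}

```text
clock: 35.75
ee_pos: [0.3673, 0.2743, 0.1221]
eef_rot: [-3.138, 0.002, 1.499]
wrist_force: [0.8, -0.1, -0.7]
grip_width: 0.0154
grasp_force: 45.0
```

>>> {"op": "play_rows", "data": {"motion": [[0,0,0,0,0,0],[0,0,0,0,0,0],[0,0,0,0,0,0]]}}

```text
clock: 36.05
ee_pos: [0.3716, 0.2731, 0.123]
eef_rot: [3.141, 0.001, 1.495]
wrist_force: [0.8, -0.0, -1.3]
grip_width: 0.0153
grasp_force: 45.0
```

```bash
python3 - <<'E'
from plan import *
plan([(saddle(0),68,85.8,15)])
E
```

```text
t 36.0 at [371.6 273.1 123. ] [179.9   0.   85.7] F [ 0.8 -0.  -1.3] w 15.3
-> [374. 274.  68.] 85.8 rows 4 calls 1
    [0.003, 0.004, 0.11, 0.0, 0.0, -0.001] x 4
```

>>> {"op": "play_rows", "data": {"motion": [[0.003,0.004,0.03,0,0,0],[0.003,0.004,0.06,0,0,0],[0.003,0.004,0.09,0,0,0],[0.003,0.004,0.108,0,0,0],[0.003,0.004,0.108,0,0,0]]}}

```text
clock: 36.55
ee_pos: [0.3727, 0.2742, 0.0682]
eef_rot: [-3.14, 0.002, 1.495]
wrist_force: [0.6, -0.4, -0.4]
grip_width: 0.0157
grasp_force: 45.0
```

>>> {"op": "play_rows", "data": {"motion": [[0,0,0.006,0,0,0],[0,0,0.012,0,0,0],[0,0,0.018,0,0,0],[0,0,0.022,0,0,0],[0,0,0.022,0,0,0]]}}

```text
clock: 37.05
ee_pos: [0.3724, 0.2752, 0.0581]
eef_rot: [-3.141, 0.0, 1.497]
wrist_force: [0.0, -0.5, -1.8]
grip_width: 0.0153
grasp_force: 45.0
```

>>> {"op": "play_rows", "data": {"motion": [[0,0,0,0,0,0],[0,0,0,0,0,0]]}}

```text
clock: 37.25
ee_pos: [0.3726, 0.2752, 0.0583]
eef_rot: [3.141, -0.0, 1.497]
wrist_force: [0.5, -0.6, -1.6]
grip_width: 0.0154
grasp_force: 45.0
```

>>> {"op": "play_rows", "data": {"motion": [[0,0,0.002,0,0,0],[0,0,0.003,0,0,0],[0,0,0.003,0,0,0]]}}

```text
clock: 37.55
ee_pos: [0.3726, 0.2752, 0.0568]
eef_rot: [3.142, -0.0, 1.497]
wrist_force: [-0.6, 0.1, 0.1]
grip_width: 0.0152
grasp_force: 45.0
```

>>> {"op": "play_rows", "data": {"motion": [[0,0,0,0,0,0],[0,0,0,0,0,0],[0,0,0,0,0,0],[0,0,-0.06,0,0,0],[0,0,-0.12,0,0,0]], "hand": -0.4}}

```text
clock: 38.05
ee_pos: [0.372, 0.2746, 0.1168]
eef_rot: [-3.14, 0.002, 1.497]
wrist_force: [0.1, 1.1, 0.2]
grip_width: 0.0276
grasp_force: 0.0
```

>>> {"op": "play_rows", "data": {"motion": [[0,0,-0.09,0,0,0],[0,0,-0.18,0,0,0],[0,0,-0.25,0,0,0]]}}

```text
clock: 38.35
ee_pos: [0.3729, 0.2752, 0.2442]
eef_rot: [3.14, -0.002, 1.497]
wrist_force: [0.5, 0.2, 0.5]
grip_width: 0.028
grasp_force: 0.0
```

>>> {"op": "play_rows", "data": {"motion": [[0.5,-0.2,0,0,0,0],[0.5,-0.2,0,0,0,0],[0.5,-0.2,0,0,0,0],[0.5,-0.2,0,0,0,0],[0.5,-0.2,0,0,0,0]]}}

```text
clock: 38.85
ee_pos: [0.296, 0.5151, 0.2416]
eef_rot: [-3.141, 0.0, 1.497]
wrist_force: [1.4, 0.5, -0.5]
grip_width: 0.0277
grasp_force: 0.0
```

>>> {"op": "play_rows", "data": {"motion": [[0.16,-0.05,0,0,0,0],[0.16,-0.05,0,0,0,0],[0.16,-0.05,0,0,0,0],[0.16,-0.05,0,0,0,0]]}}

```text
clock: 39.25
ee_pos: [0.2778, 0.5948, 0.2406]
eef_rot: [3.141, 0.002, 1.498]
wrist_force: [0.2, -0.9, -0.3]
grip_width: 0.0277
grasp_force: 0.0
```

```bash
python3 - <<'E'
from plan import *
from meas import *
plan([])
im,d=shot('top'); ims,ds=shot('side'); X=cloud('top',d); Z=np.nan_to_num(X[...,2])
m,hsv=masks(im)
def b(mask,u0,u1,v0,v1):
    q=np.zeros_like(mask); q[v0:v1,u0:u1]=mask[v0:v1,u0:u1]; return q
for r in rect(b(m['orange'],360,421,226,262),.014): print('orange',r[0],tolocal(r[1][:2]/1000).round(1),r[1][2:])
print('zs',[(tuple(p),(X[p[1],p[0]]*1000).round(0)) for p in((349,247),(339,235),(339,250),(410,235),(390,250))])
blk=(hsv[...,2]<45)&(hsv[...,1]<90)
for v in (285,292,300,307,312): print(v,[(u,hsv[v,u].tolist(),int(Z[v,u]*1000)) for u in (190,220,228,252)])
a=np.hstack([cv2.resize(im[255:355,180:270],(400,444),interpolation=3),cv2.resize(im[200:280,315:395+35],(400,278),interpolation=3) if 0 else cv2.copyMakeBorder(cv2.resize(im[200:280,320:436],(400,276),interpolation=3),0,168,0,0,0)])
cv2.imwrite('pics/crop9.png',a[:,:,::-1])
cv2.imwrite('pics/crop10.png',cv2.resize(ims[180:330,160:420],None,fx=3,fy=3,interpolation=3)[:,:,::-1])
E
```

```text
t 39.2 at [277.8 594.8 240.6] [1.80e+02 1.00e-01 8.58e+01] F [ 0.2 -0.9 -0.3] w 27.7
orange [401. 238.] [  1.8 -67.4] [103.3  70.5  89. ]
zs [((349, 247), array([544., -75.,  16.])), ((339, 235), array([580., -49.,   9.])), ((339, 250), array([539., -48.,  -3.])), ((410, 235), array([ 575., -245.,   15.])), ((390, 250), array([ 534., -188.,   17.]))]
285 [(190, [12, 26, 100], 0), (220, [71, 138, 74], 5), (228, [72, 138, 74], 4), (252, [11, 26, 108], 6)]
292 [(190, [13, 24, 94], 58), (220, [15, 28, 18], 52), (228, [15, 28, 18], 58), (252, [10, 24, 64], 50)]
300 [(190, [11, 26, 78], -5), (220, [72, 146, 54], 1), (228, [72, 159, 45], 10), (252, [10, 23, 67], -1)]
307 [(190, [20, 43, 18], 57), (220, [72, 143, 66], 6), (228, [72, 142, 72], 7), (252, [14, 26, 108], -2)]
312 [(190, [150, 30, 17], 53), (220, [150, 30, 17], 55), (228, [0, 0, 18], 53), (252, [0, 13, 20], 51)]
```

View pics/crop9.png

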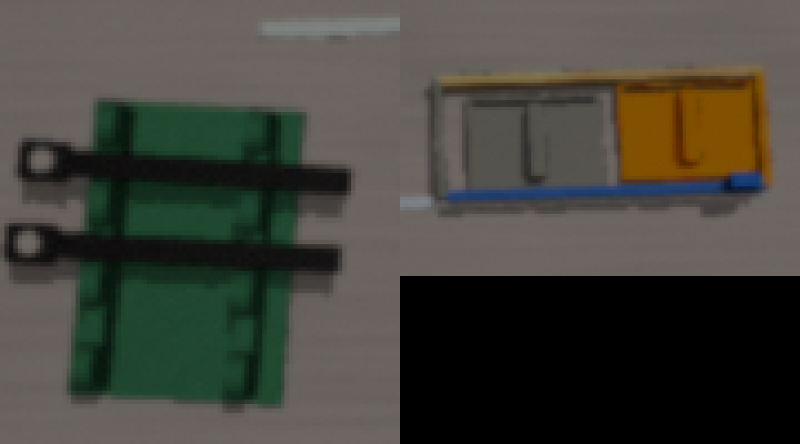

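View pics/crop10.png

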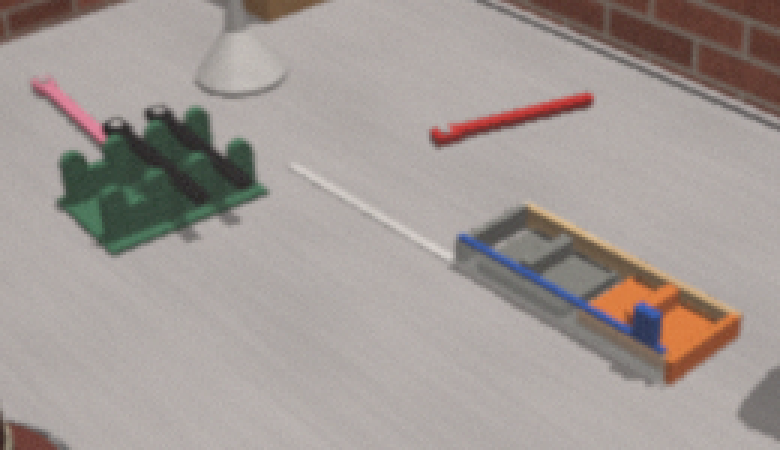

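The arms lie level in the far and middle saddles and the door is shut. However, the grey scraper has been knocked to the right, leaving a gap at crop9 (455,140). I'll measure it and push it home again.

```bash
python3 - <<'E'
from plan import *
from meas import *
im,d=shot('top'); X=cloud('top',d); Z=np.nan_to_num(X[...,2])
L=np.stack([(X[...,0]*1000-CO[0])*np.cos(A)+(X[...,1]*1000-CO[1])*np.sin(A),-(X[...,0]*1000-CO[0])*np.sin(A)+(X[...,1]*1000-CO[1])*np.cos(A)],-1)
k=(L[...,0]>-34)&(L[...,0]<42)&(L[...,1]>-15)&(L[...,1]<118)
for r in rect(k&(Z>.0235),.034,minA=15): print('rib',r,tolocal(r[1][:2]/1000).round(1))
for r in rect(k&(Z>.007),.014): print('slab',r,tolocal(r[1][:2]/1000).round(1))
P=L[k&(Z>.008)]; print(np.percentile(P,[2,98],axis=0))
p=plane('top',[(180+320-180+ (530-400)*.29,200+85*.29)],.034)
E
```

```text
rib (array([359., 240.]), array([ 558.8, -102.2,   58.8,   14.1,    1.6])) [-3.5 52.2]
slab (array([359., 240.]), array([ 565.1, -101.3,  113.4,   73.6,  -88.8])) [ 2.8 53. ]
[[-32.5090332   -0.68344956]
 [ 36.34165604 104.74711868]]
```

```bash
python3 - <<'E'
from plan import *
plan([((450,320),220,45),((562,-102),140,1.3),((562,-102),28,1.3,25)],(277,596,241,85.8))
E
```

```text
-> [450. 320. 220.] 45 rows 8 calls 2
    [-0.263, 0.193, 0.021, 0.0, -0.0, 0.113] x 4
    [-0.179, 0.272, 0.021, 0.0, -0.0, 0.113] x 4
-> [ 562. -102.  140.] 1.3 rows 10 calls 2
    [-0.219, 0.378, 0.08, 0.0, -0.0, 0.121] x 5
    [-0.063, 0.432, 0.08, 0.0, -0.0, 0.121] x 5
-> [ 562. -102.   28.] 1.3 rows 5 calls 1
    [0.0, -0.0, 0.224, 0.0, 0.0, 0.0] x 5
```

>>> {"op": "play_rows", "data": {"motion": [[-0.263,0.193,0.021,0,0,0.113],[-0.263,0.193,0.021,0,0,0.113],[-0.263,0.193,0.021,0,0,0.113],[-0.263,0.193,0.021,0,0,0.113]], "hand": -0.3}}

```text
clock: 39.8
ee_pos: [0.3697, 0.4485, 0.2324]
eef_rot: [3.138, 0.002, 1.128]
wrist_force: [0.0, -0.8, 0.2]
grip_width: 0.0326
grasp_force: 0.0
```

>>> {"op": "play_rows", "data": {"motion": [[-0.179,0.272,0.021,0,0,0.113],[-0.179,0.272,0.021,0,0,0.113],[-0.179,0.272,0.021,0,0,0.113],[-0.179,0.272,0.021,0,0,0.113]]}}

```text
clock: 40.2
ee_pos: [0.4545, 0.3111, 0.2218]
eef_rot: [3.138, -0.0, 0.775]
wrist_force: [0.1, -0.5, 0.4]
grip_width: 0.0329
grasp_force: 0.0
```

>>> {"op": "play_rows", "data": {"motion": [[-0.219,0.378,0.08,0,0,0.121],[-0.219,0.378,0.08,0,0,0.121],[-0.219,0.378,0.08,0,0,0.121],[-0.219,0.378,0.08,0,0,0.121],[-0.219,0.378,0.08,0,0,0.121]]}}

```text
clock: 40.7
ee_pos: [0.5079, 0.1022, 0.1811]
eef_rot: [3.14, -0.0, 0.4]
wrist_force: [0.7, -0.1, 1.2]
grip_width: 0.0323
grasp_force: 0.0
```

>>> {"op": "play_rows", "data": {"motion": [[-0.063,0.432,0.08,0,0,0.121],[-0.063,0.432,0.08,0,0,0.121],[-0.063,0.432,0.08,0,0,0.121],[-0.063,0.432,0.08,0,0,0.121],[-0.063,0.432,0.08,0,0,0.121]]}}

```text
clock: 41.2
ee_pos: [0.5639, -0.1089, 0.141]
eef_rot: [3.138, -0.001, 0.02]
wrist_force: [0.7, 0.4, 0.6]
grip_width: 0.0326
grasp_force: 0.0
```

>>> {"op": "play_rows", "data": {"motion": [[0,0,0,0,0,0],[0,0,0,0,0,0],[0,0,0,0,0,0]]}}

```text
clock: 41.5
ee_pos: [0.5642, -0.1006, 0.1407]
eef_rot: [-3.139, 0.0, 0.03]
wrist_force: [-0.2, 0.1, 0.3]
grip_width: 0.0328
grasp_force: 0.0
```

```bash
python3 - <<'E'
from plan import *
plan([((562,-102),28,1.3,25)])
E
```

```text
t 41.5 at [ 564.2 -100.6  140.7] [-179.9    0.     1.7] F [-0.2  0.1  0.3] w 32.8
-> [ 562. -102.   28.] 1.3 rows 5 calls 1
    [-0.004, 0.003, 0.225, -0.001, 0.0, 0.002] x 5
```

>>> {"op": "play_rows", "data": {"motion": [[-0.004,0.003,0.06,0,0,0.003],[-0.004,0.003,0.12,0,0,0.003],[-0.004,0.003,0.17,0,0,0.003],[-0.004,0.003,0.205,0,0,0.003],[-0.004,0.003,0.222,0,0,0.003]]}}

```text
clock: 42.0
ee_pos: [0.5616, -0.1016, 0.0283]
eef_rot: [-3.14, 0.002, 0.021]
wrist_force: [0.1, 0.3, -0.2]
grip_width: 0.0324
grasp_force: 0.0
```

>>> {"op": "play_rows", "data": {"motion": [[0,0,0,0,0,0],[0,0,0,0,0,0],[0,0,0,0,0,0],[0,0,0,0,0,0],[0,0,0,0,0,0]], "hand": -1, "newtons": 40}}

```text
clock: 42.5
ee_pos: [0.5631, -0.1044, 0.0308]
eef_rot: [-3.141, -0.002, 0.018]
wrist_force: [0.3, 2.0, 4.8]
grip_width: 0.0137
grasp_force: 40.0
```

```bash
python3 - <<'E'
from plan import *
plan([]); print(tolocal(manip.get_state()['ee_pos']))
E
```

```text
t 42.5 at [ 563.1 -104.4   30.8] [-1.8e+02 -1.0e-01  1.0e+00] F [0.3 2.  4.8] w 13.7
[ 0.72763768 49.93016204]
```

>>> {"op": "play_rows", "data": {"motion": [[0,0,-0.002,0,0,0],[0.004,-0.009,-0.003,0,0,0],[0.008,-0.018,-0.003,0,0,0],[0.011,-0.025,-0.003,0,0,0],[0.013,-0.03,-0.003,0,0,0]]}}

```text
clock: 43.0
ee_pos: [0.5684, -0.0888, 0.0309]
eef_rot: [3.142, 0.001, 0.018]
wrist_force: [-0.6, 0.0, -0.0]
grip_width: 0.0135
grasp_force: 40.0
```

```bash
python3 - <<'E'
from plan import *
plan([]); print(tolocal(manip.get_state()['ee_pos']))
E
```

```text
t 43.0 at [568.4 -88.8  30.9] [180.   0.   1.] F [-0.6  0.  -0. ] w 13.5
[ 6.37468405 65.42861883]
```

Sliding freely. Now into the stops.

>>> {"op": "play_rows", "data": {"motion": [[0.004,0,0,0,0,0],[0.008,0,0,0,0,0],[0.01,0,0,0,0,0],[0.01,0,0,0,0,0]]}}

```text
clock: 43.4
ee_pos: [0.5709, -0.0887, 0.0309]
eef_rot: [-3.139, 0.005, 0.017]
wrist_force: [-5.2, 1.5, 4.0]
grip_width: 0.0137
grasp_force: 40.0
```

>>> {"op": "play_rows", "data": {"motion": [[0,-0.004,0,0,0,0],[0,-0.008,0,0,0,0],[0,-0.011,0,0,0,0],[0,-0.011,0,0,0,0]]}}

```text
clock: 43.8
ee_pos: [0.5709, -0.0872, 0.0311]
eef_rot: [3.137, 0.004, 0.015]
wrist_force: [-5.8, -3.7, 1.4]
grip_width: 0.0139
grasp_force: 40.0
```

>>> {"op": "play_rows", "data": {"motion": [[0.003,0,0,0,0,0],[0.006,0,0,0,0,0],[0.006,0,0,0,0,0]]}}

```text
clock: 44.1
ee_pos: [0.571, -0.0872, 0.031]
eef_rot: [3.139, 0.01, 0.014]
wrist_force: [-9.0, -2.8, 6.9]
grip_width: 0.0138
grasp_force: 40.0
```

```bash
python3 - <<'E'
from plan import *
plan([]); print(tolocal(manip.get_state()['ee_pos']))
E
```

```text
t 44.1 at [571.  -87.2  31. ] [179.9   0.5   0.8] F [-9.  -2.8  6.9] w 13.8
[ 8.97587649 66.9536143 ]
```

x is at its stop. y needs about 1.6 mm more, so I'll relax x and push y.

>>> {"op": "play_rows", "data": {"motion": [[-0.008,0,0,0,0,0],[-0.008,-0.004,0,0,0,0],[-0.008,-0.008,0,0,0,0],[-0.008,-0.01,0,0,0,0],[-0.008,-0.01,0,0,0,0]]}}

```text
clock: 44.6
ee_pos: [0.5709, -0.0857, 0.0316]
eef_rot: [3.131, 0.001, 0.014]
wrist_force: [-2.8, -8.2, 0.6]
grip_width: 0.0139
grasp_force: 40.0
```

>>> {"op": "play_rows", "data": {"motion": [[0.003,-0.002,0,0,0,0],[0.006,-0.004,0,0,0,0],[0.006,-0.004,0,0,0,0]]}}

```text
clock: 44.9
ee_pos: [0.571, -0.0856, 0.0316]
eef_rot: [3.129, 0.006, 0.012]
wrist_force: [-9.1, -10.6, 2.8]
grip_width: 0.0135
grasp_force: 40.0
```

```bash
python3 - <<'E'
from plan import *
plan([]); print(tolocal(manip.get_state()['ee_pos']))
E
```

```text
t 44.9 at [571.  -85.6  31.6] [179.3   0.3   0.7] F [ -9.1 -10.6   2.8] w 13.5
[ 8.96199576 68.51777283]
```

>>> {"op": "play_rows", "data": {"motion": [[-0.008,0.009,0,0,0,0],[-0.008,0.009,0,0,0,0]]}}

```text
clock: 45.1
ee_pos: [0.5708, -0.0857, 0.0316]
eef_rot: [3.135, -0.0, 0.015]
wrist_force: [-3.1, -7.0, 0.1]
grip_width: 0.0136
grasp_force: 40.0
```

>>> {"op": "play_rows", "data": {"motion": [[0,0,0,0,0,0],[0,0,0,0,0,0],[0,0,0,0,0,0],[0,0,-0.08,0,0,0],[0,0,-0.16,0,0,0]], "hand": -0.4}}

```text
clock: 45.6
ee_pos: [0.5714, -0.0793, 0.1111]
eef_rot: [-3.14, 0.002, 0.019]
wrist_force: [0.0, -0.1, -0.3]
grip_width: 0.0278
grasp_force: 0.0
```

>>> {"op": "play_rows", "data": {"motion": [[0,0,-0.1,0,0,0],[0,0,-0.2,0,0,0],[0,0,-0.25,0,0,0]]}}

```text
clock: 45.9
ee_pos: [0.5737, -0.0807, 0.241]
eef_rot: [3.141, -0.008, 0.019]
wrist_force: [0.6, -0.1, -0.2]
grip_width: 0.0279
grasp_force: 0.0
```

>>> {"op": "play_rows", "data": {"motion": [[-0.1,-0.5,0,0,0,0],[-0.1,-0.5,0,0,0,0],[-0.1,-0.5,0,0,0,0],[-0.1,-0.5,0,0,0,0],[-0.1,-0.5,0,0,0,0]]}}

```text
clock: 46.4
ee_pos: [0.5174, 0.1668, 0.2364]
eef_rot: [-3.139, -0.001, 0.02]
wrist_force: [1.0, -0.1, 0.0]
grip_width: 0.028
grasp_force: 0.0
```

>>> {"op": "play_rows", "data": {"motion": [[-0.4,-0.4,0,0,0,0],[-0.4,-0.4,0,0,0,0],[-0.4,-0.4,0,0,0,0],[-0.4,-0.4,0,0,0,0],[-0.4,-0.4,0,0,0,0]]}}

```text
clock: 46.9
ee_pos: [0.3359, 0.3395, 0.2365]
eef_rot: [-3.139, 0.0, 0.02]
wrist_force: [0.9, 1.3, -0.0]
grip_width: 0.028
grasp_force: 0.0
```

>>> {"op": "play_rows", "data": {"motion": [[0,-0.3,0,0,0,0],[0,-0.3,0,0,0,0],[0,-0.3,0,0,0,0],[0,-0.3,0,0,0,0]]}}

```text
clock: 47.3
ee_pos: [0.3309, 0.4961, 0.2343]
eef_rot: [-3.138, 0.002, 0.033]
wrist_force: [-0.1, -1.2, -0.9]
grip_width: 0.028
grasp_force: 0.0
```

```bash
cat > chk.py <<'E'
from plan import *
from meas import *
plan([])
im,d=shot('top'); ims,ds=shot('side'); X=cloud('top',d); Z=np.nan_to_num(X[...,2]); m,hsv=masks(im)
L=np.stack([(X[...,0]*1000-CO[0])*np.cos(A)+(X[...,1]*1000-CO[1])*np.sin(A),-(X[...,0]*1000-CO[0])*np.sin(A)+(X[...,1]*1000-CO[1])*np.cos(A)],-1)
for n,a,b in(('grey',-5,119),('orange',-122,-19)):
    k=(L[...,0]>-34)&(L[...,0]<42)&(L[...,1]>a)&(L[...,1]<b)
    for r in rect(k&(Z>.0235),.034,minA=25): print(n,'rib',r[0],r[1][2:],tolocal(r[1][:2]/1000).round(1))
k=np.zeros(Z.shape,bool); k[225:268,320:440]=(Z>.05)[225:268,320:440]
for r in rect(k,.068,minA=10): print('tab',tolocal(r[1][:2]/1000).round(1))
q=(hsv[...,2]<35)&(hsv[...,1]<60)&(Z>.03); q[:275]=0;q[330:]=0;q[:,:170]=0;q[:,275:]=0
for r in rect(q,.054,minA=60): 
    e=r[1][:2]-RO; print('arm',r[1],'rack x',round(e@[-np.sin(B),np.cos(B)],1),'y',round(e@[np.cos(B),np.sin(B)],1))
a=np.hstack([cv2.resize(im[265:345,175:275],(400,320),interpolation=3),cv2.copyMakeBorder(cv2.resize(im[205:270,320:436],(400,224),interpolation=3),0,96,0,0,0)])
s=cv2.resize(ims[190:310,160:420],(600,277),interpolation=3); s=cv2.copyMakeBorder(s,0,0,0,200,0)
cv2.imwrite('pics/fin.png',np.vstack([a,s])[:,:,::-1])
E
python3 chk.py
```

```text
t 47.3 at [330.9 496.1 234.3] [-1.798e+02  1.000e-01  1.900e+00] F [-0.1 -1.2 -0.9] w 28.0
grey rib [353. 238.] [61.3 13.6 -1.5] [ 4. 67.]
orange rib [403. 236.] [61.2 15.3  0.7] [  4.9 -69.2]
tab [ -47.6 -103.9]
arm [373.4 274.8 193.8  21.   88.1] rack x 0.4 y -0.2
arm [420.3 261.9 178.2  19.   87.1] rack x -9.0 y 47.5
```

View pics/fin.png

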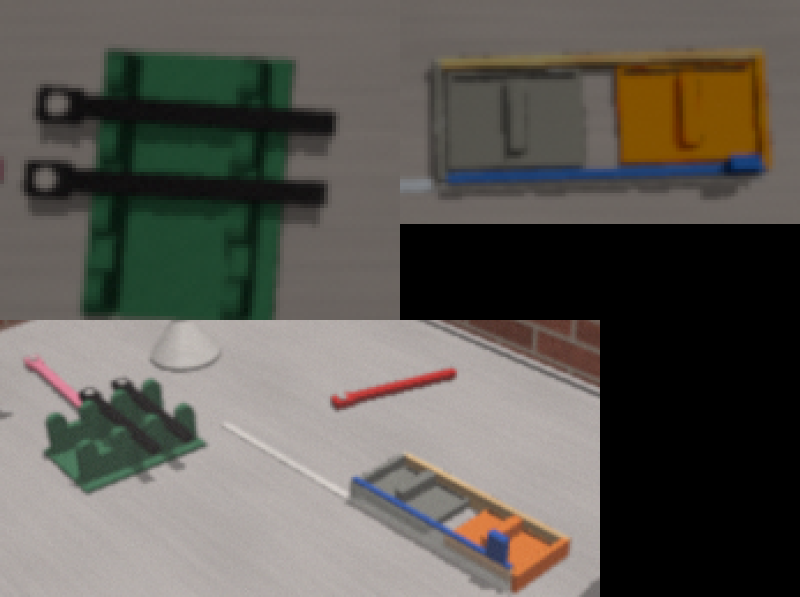

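The picture shows both scrapers in their corners, the door shut (tab at (745,163)) and both arms in saddles. The coarse rib angle for grey reads slightly off, so I'll make one sub-pixel squareness check.

```bash
python3 - <<'E'
from plan import *
g=np.mean([shot('top')[0].astype(float) for _ in range(4)],0)
def edge(c,lo,hi,rows,ch):
    P=[]
    for v in rows:
        p=np.abs(np.diff(g[v,lo:hi,ch])); p[p<p.max()*.35]=0; P.append((lo+.5+(p*np.arange(len(p))).sum()/p.sum(),v))
    W=plane('top',P,.014)*1000; f=np.polyfit(W[:,0],W[:,1],1); r=W[:,1]-np.polyval(f,W[:,0]); k=abs(r)<2*r.std()+.1
    f=np.polyfit(W[k,0],W[k,1],1); print(c,'deg',np.degrees(np.arctan(f[0])).round(2),'res',r.std().round(2),'local y at edge',tolocal(np.r_[565,np.polyval(f,565)]/1000)[1].round(1))
edge('grey right',367,379,range(230,251),0)
edge('orange left',377,388,range(230,251),2)
edge('grey ribR',350,360,range(231,247),0)
E
```

```text
grey right deg 2.37 res 0.89 local y at edge 11.0
orange left deg 2.88 res 0.47 local y at edge -14.2
grey ribR deg -3.63 res 1.44 local y at edge 69.8
```

```bash
python3 -c "
from h import *
print(manip.hand_in())"
```

```text
the job is handed in; nothing more can be done
None
```

I handed the job in at about 47.5 s of the 208 s. The last pictures showed both scrapers home, the door shut and both wiper arms (only two were there) level in saddles. The grey scraper got knocked aside once and was pushed back in. Camera noise was too high to confirm the 2-degree squareness, so for that I'm relying on contact with the stops.

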